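# Refit the socket deck and rack the sockets by size

## Robot

A 6-joint arm with a two-finger parallel gripper is mounted at the origin on a cart in front of the work surface, level with it; the furniture and walls round the work are solid. World frame = base frame: x ahead of the robot, y to its left, z up, the work surface at z = 0. Lengths are in m, angles in rad, forces in N, time in s.
With the tool pointing down it reaches from about 0.35 to 0.775 m from the base axis. Payload 5.5 kg.
Tool frame: the origin (TCP) lies between the finger pads; the fingertips stand env.nose_length ahead of it and the grasp point (between the pads) lies 8 mm behind it (env.nose_length is the distance from the TCP to the fingertips, in m); z points along the fingers, y is the direction in which the jaws open and shut (so a half turn about z gives the same grasp; the last joint's range is limited). The gripper opens to 85 mm and grips with 20 to 120 N. Pads are 22 mm wide; open, the fingers measure 114 mm over their backs; the gripper's body (76 mm by 85 mm) begins 54 mm behind the grasp point. The pads swing forward as they close: fully open they stand 13 mm farther back than shut.
Start: joints at [-1.347, 0.313, 0.046, 1.304, 0, 1.431], TCP at [0.205, -0.537, 0.242] pointing down, gripper open.
Joint ranges: [-2.76, 2.76], [-0.86, 1.69], [-1.03, 1.26], [-2.2, 2.34], [-1.47, 1.5], [-3.14, 3.14]. Speed limits (rad/s): [2.57, 2.57, 3.14, 3.14, 3.14, 3.14].

## Interface

Orientations are given as a unit quaternion [w, x, y, z].
In Python, from workcell import env gives the robot as it stands. The module is installed in compiled form; this text tells all that it offers.
- The arm moves only by the shell command python3 -m creep 'ROWS' [FORCE]. ROWS is a JSON object of lists of equal length, an entry for each row: "hand": the finger opening in mm, from 0 to 85.4; "delta_pos": the shift along the tool's x, y, z scaled (see below), a list of three; "turn": the turn about the tool's z scaled (see below). In form: {"hand": [hand, ...], "delta_pos": [[dx, dy, dz], ...], "turn": [turn, ...]}. A call has exactly 5 rows; each row shifts and turns the commanded pose from where the row before left it, along the tool's axes as they then stand; what a row does not reach is not made up. The controller multiplies each number of a shift by 0.8 m and each number of a turn by 5 degrees. A row lasts 1/12 s, in which the tool goes at most 41.7 mm and 7.16 degrees, less where a joint would pass 70% of its speed; a pose out of reach is approached as far as the arm can. A call with a number of a shift or a turn outside -1 to 1 is refused whole. A call with a gripper value outside its range is refused whole. The fingers move at their own pace and stop on an object; FORCE is the grip in N (left out, the last holds). Time passes only in rows, so rows that do not move let the fingers close, or fill a call up. It gives the time, the measured TCP pose, the force and the opening at its end, in the units of the state.
- env.get_state(): the state, without advancing time (a new reading comes with each control period).
- env.read_camera(name): name is "side" or "top"; returns a dict with "pixels" (384x512x3 uint8, red, green, blue), "depth" (384x512 float32, m along the optical axis (not along the pixel's ray), 0 where there is no reading), "fx", "fy", "cx", "cy" (pixels), "origin" and "orientation" of the camera in the world. Camera axes: x right, y down, z forward; pixel columns grow to the right and rows downward; lengths in m; the calibration is good to about 2 mm. A picture is of the moment at which its call begins.
- env.hand_in(): hands the job in, once; it reports no verdict.
Trained networks look in the newest picture that a camera, given by its name, has taken for a name from the list of things; names that differ only in an ending like _2 or _b are one class to them, and where a whole thing is asked for, a point or a joint stands for the part that bears it (a point fixed in the world has none). Each returns a list of dicts, best first, with "score" (0 to 1); they miss things now and then, are a little off and sometimes report something else, mostly with a low value. They report only what shows in the picture. A call takes as long as a camera call. They do not tell look-alikes from the thing itself.
- env.find_in(camera, target): "location" ([row, column] in pixels, amid what is visible of it).
- env.pinpoint(camera, target): "location" ([row, column] in pixels: a listed point, or the origin of a listed thing).
The state is a dict: "clock": time; "joint_pos": joint angles; "qvel": joint speeds; "tau": joint torques, N m; "tcp_pos": TCP position; "orientation": TCP orientation; "wrist_force": force on the tool from outside, world axes, zero at the start; "ft_torque": the same for the moment, N m; "finger_gap": finger opening in m.
Only numpy, scipy, OpenCV 4.12 (cv2) and the standard library are available. Lean on these libraries where they do the work, as an engineer would, in place of code of your own. Each camera call takes 0.05 s, during which the arm holds its last target.

## Task

Put the loose plywood deck back on the socket stand, pegs up, so that all four corner holes drop over the four posts and it lies flat on their shoulders. Then stand the four impact sockets on its pegs in order of size, hexagon opening up, from the smallest on the peg with the smallest rubber pad to the largest on the peg with the largest pad, each right down on its pad.

Things in the scene. Friction and masses are not known exactly. Their poses are not given: they have to be found in the camera images.
- stand: Fixed socket stand: plywood base 78 x 232 x 10 mm with a ratchet on it (top at 32) and four steel posts at x = +-20, y = +-102 mm. Post: 20 mm thick up to a shoulder at z = 34, where the deck rests; above it a 7 mm pin, its last 8 mm tapered to a 2 mm tip at z = 57. Origin: centre of the underside, on the bench; z up, y along the length.
- deck: Loose plywood board 66 x 228 x 12 mm, flat on the bench, 0.2 to 0.33 kg. Origin: centre of the underside; z up, y along the length. 14 mm through holes at x = +-20, y = +-102 mm fit the pins, either way round. Four 8 mm steel pegs along x = 0, tops at z = 36, on black rubber pads that grow from the -y to the +y end. Grip across the 66 mm width at mid-length, by the edges, pegs between the fingers.
- socket_17: The smallest of four loose steel impact sockets (17 mm hexagon), standing on its drive end, hexagon opening up: 30 mm outer diameter in the upper part, 30 mm round the lowest 26 mm, 48 mm high. Origin: centre of its underside; z up. A round 19.6 mm hole in the underside, 26 mm deep, takes a peg. 0.12 to 0.5 kg; grip across the upper part from any side.
- socket_24: The second smallest of four loose steel impact sockets (24 mm hexagon), standing on its drive end, hexagon opening up: 37 mm outer diameter in the upper part, 33 mm round the lowest 26 mm, 50 mm high. Origin: centre of its underside; z up. A round 19.6 mm hole in the underside, 26 mm deep, takes a peg. 0.12 to 0.5 kg; grip across the upper part from any side.
- socket_30: The second largest of four loose steel impact sockets (30 mm hexagon), standing on its drive end, hexagon opening up: 44 mm outer diameter in the upper part, 37 mm round the lowest 26 mm, 54 mm high. Origin: centre of its underside; z up. A round 19.6 mm hole in the underside, 26 mm deep, takes a peg. 0.12 to 0.5 kg; grip across the upper part from any side.
- socket_36: The largest of four loose steel impact sockets (36 mm hexagon), standing on its drive end, hexagon opening up: 52 mm outer diameter in the upper part, 41 mm round the lowest 26 mm, 58 mm high. Origin: centre of its underside; z up. A round 19.6 mm hole in the underside, 26 mm deep, takes a peg. 0.12 to 0.5 kg; grip across the upper part from any side.
- peg_17 (a point): Foot of the deck's peg with the smallest rubber pad (36 mm diameter), on the pad's top face in the axis of the peg: in the deck's frame x = 0, y = -74, z = 13.5 mm. The peg rises 22 mm above it, 8 mm thick, its top 8 mm tapered to 3 mm. The smallest socket belongs here. Axes as the deck's.
- peg_24 (a point): Foot of the deck's peg with the second smallest rubber pad (43 mm diameter), on the pad's top face in the axis of the peg: in the deck's frame x = 0, y = -32.5, z = 13.5 mm. The peg rises 22 mm above it, 8 mm thick, its top 8 mm tapered to 3 mm. The second smallest socket belongs here. Axes as the deck's.
- peg_30 (a point): Foot of the deck's peg with the second largest rubber pad (50 mm diameter), on the pad's top face in the axis of the peg: in the deck's frame x = 0, y = 16, z = 13.5 mm. The peg rises 22 mm above it, 8 mm thick, its top 8 mm tapered to 3 mm. The second largest socket belongs here. Axes as the deck's.
- peg_36 (a point): Foot of the deck's peg with the largest rubber pad (58 mm diameter), on the pad's top face in the axis of the peg: in the deck's frame x = 0, y = 72, z = 13.5 mm. The peg rises 22 mm above it, 8 mm thick, its top 8 mm tapered to 3 mm. The largest socket belongs here. Axes as the deck's.
Things that resemble listed ones, but are neither listed nor needed, are in the scene too. What is shaped like the socket_36 but red is not meant.

How it is judged:
On the way:
1. the deck lies on the shoulders of all four posts (horizontal distance between deck and stand below 0.008 m and z of deck in the frame of stand between 0.029 and 0.038 m and angle between the y axis of deck and the y axis of stand, either way round below 0.06 rad and angle between deck's own z axis and vertical below 0.05 rad), for 0.2 s.
At the end, for the whole second after the job is handed in: Deck flat on the four shoulders (centre within 8 mm of the stand's, long axis within 0.06 rad, tilt under 0.05, underside 29 to 38 mm up); every socket upright within 0.1 rad, its underside centre within 10 mm of the foot of its own peg; all released, at rest (under 0.02 m/s) (all of step 1 and linear speed of each of deck, socket_17, socket_24, socket_30, socket_36 below 0.02 m/s and distance between socket_17 and peg_17 below 0.01 m and angle between each of socket_17, socket_24, socket_30, socket_36's own z axis and vertical below 0.1 rad and distance between socket_24 and peg_24 below 0.01 m and distance between socket_30 and peg_30 below 0.01 m and distance between socket_36 and peg_36 below 0.01 m); the robot touches nothing.
It also fails if it takes over 136 s, if anything falls off the work surface, if the arm or the gripper's body presses on something with over 40 N, if the wrist force passes 120 N, or if a joint passes its speed limit or range.

## Working session

There is one attempt and no reset: what is moved stays moved. The work goes in short steps, Python scripts to look and compute and a shell command to move; the robot and the scene stay as the last step left them, time stands still between calls to the robot, and variables do not carry over. Pictures are saved under pics/ and viewed, and the job is handed in when it is done.

```bash
mkdir -p pics
cat > h.py <<'E'
import numpy as np, cv2
from scipy.spatial.transform import Rotation as R
from workcell import env
def q2R(q): return R.from_quat([q[1],q[2],q[3],q[0]]).as_matrix()
def cloud(c):
    d=c['depth']; v,u=np.mgrid[0:d.shape[0],0:d.shape[1]]
    P=np.stack([(u-c['cx'])/c['fx']*d,(v-c['cy'])/c['fy']*d,d],-1)
    return P@q2R(c['orientation']).T+np.array(c['origin'])
def save(c,name,crop=None,k=1):
    im=c['pixels'][:,:,::-1]
    if crop: r0,r1,c0,c1=crop; im=im[r0:r1,c0:c1]
    im=cv2.resize(np.ascontiguousarray(im),None,fx=k,fy=k,interpolation=cv2.INTER_CUBIC); cv2.imwrite('pics/'+name+'.png',im)
def px(c,r,cc,z):  # ray to height z
    d=np.array([(cc-c['cx'])/c['fx'],(r-c['cy'])/c['fy'],1.]); d=q2R(c['orientation'])@d
    o=np.array(c['origin']); return o+d*(z-o[2])/d[2]
E
python3 - <<'E'
from h import *
s=env.get_state(); print({k:np.round(v,3).tolist() for k,v in s.items()}, env.nose_length)
for n in('top','side'):
    c=env.read_camera(n); save(c,n+'0',k=1.5); print(n,c['origin'],c['orientation'],c['fx'],c['cx'],c['cy'])
    for t in['stand','deck','socket_17','socket_24','socket_30','socket_36','peg_17','peg_36']:
        print(t,[(np.round(f['location']).tolist(),round(f['score'],2)) for f in env.pinpoint(n,t)])
E
```

```text
{'clock': 0.0, 'joint_pos': [-1.347, 0.314, 0.045, 1.304, -0.0, 1.431], 'qvel': [-0.0, -0.0, -0.001, -0.001, 0.001, 0.001], 'tau': [0.002, -48.063, 29.853, 0.019, 0.0, -0.0], 'tcp_pos': [0.204, -0.537, 0.241], 'orientation': [-0.001, 0.984, 0.181, -0.0], 'wrist_force': [-0.116, -0.472, -0.49], 'ft_torque': [-0.062, -0.023, -0.024], 'finger_gap': 0.086} 0.011
top [ 0.49025565 -0.2149318   0.8927046 ] [ 0.02283702 -0.70131549  0.71180109 -0.0312132 ] 409.24150584600613 258.5825578820438 193.18547580202014
stand [([167.0, 173.0], 0.66)]
deck [([217.0, 344.0], 0.87)]
socket_17 [([232.0, 254.0], 0.74), ([185.0, 269.0], 0.7), ([195.0, 225.0], 0.65), ([152.0, 254.0], 0.63)]
socket_24 [([232.0, 254.0], 0.74), ([185.0, 269.0], 0.7), ([195.0, 225.0], 0.65), ([152.0, 254.0], 0.63)]
socket_30 [([232.0, 254.0], 0.74), ([185.0, 269.0], 0.7), ([195.0, 225.0], 0.65), ([152.0, 254.0], 0.63)]
socket_36 [([232.0, 254.0], 0.74), ([185.0, 269.0], 0.7), ([195.0, 225.0], 0.65), ([152.0, 254.0], 0.63)]
peg_17 [([247.0, 335.0], 0.97), ([182.0, 358.0], 0.92), ([208.0, 348.0], 0.87), ([228.0, 344.0], 0.6)]
peg
[... 405 characters left out ...]
0], 0.77), ([222.0, 189.0], 0.63), ([187.0, 248.0], 0.61)]
socket_24 [([210.0, 218.0], 0.92), ([210.0, 262.0], 0.9), ([200.0, 294.0], 0.77), ([222.0, 189.0], 0.63), ([187.0, 248.0], 0.61)]
socket_30 [([210.0, 218.0], 0.92), ([210.0, 262.0], 0.9), ([200.0, 294.0], 0.77), ([222.0, 189.0], 0.63), ([187.0, 248.0], 0.61)]
socket_36 [([210.0, 218.0], 0.92), ([210.0, 262.0], 0.9), ([200.0, 294.0], 0.77), ([222.0, 189.0], 0.63), ([187.0, 248.0], 0.61)]
peg_17 [([281.0, 292.0], 0.87), ([272.0, 212.0], 0.76), ([274.0, 261.0], 0.7), ([225.0, 188.0], 0.7), ([269.0, 232.0], 0.67)]
peg_36 [([281.0, 292.0], 0.87), ([272.0, 212.0], 0.76), ([274.0, 261.0], 0.7), ([225.0, 188.0], 0.7), ([269.0, 232.0], 0.67)]
```

View pics/top0.png

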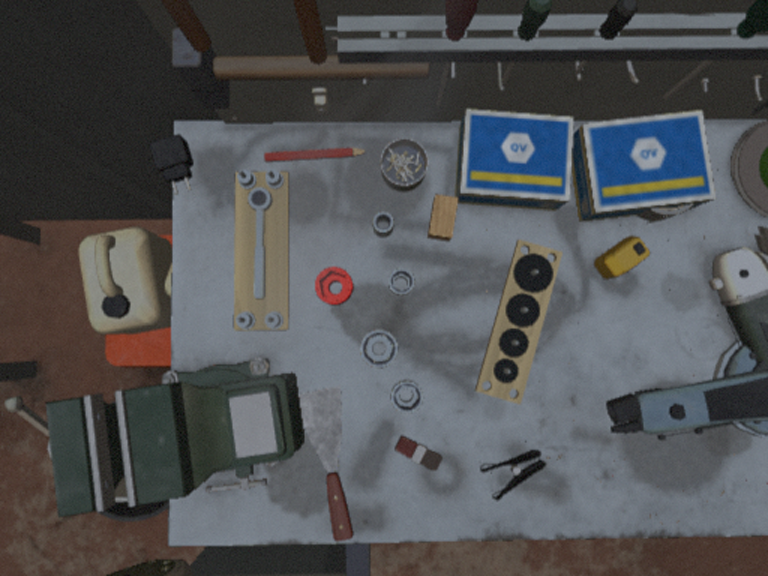

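View pics/side0.png

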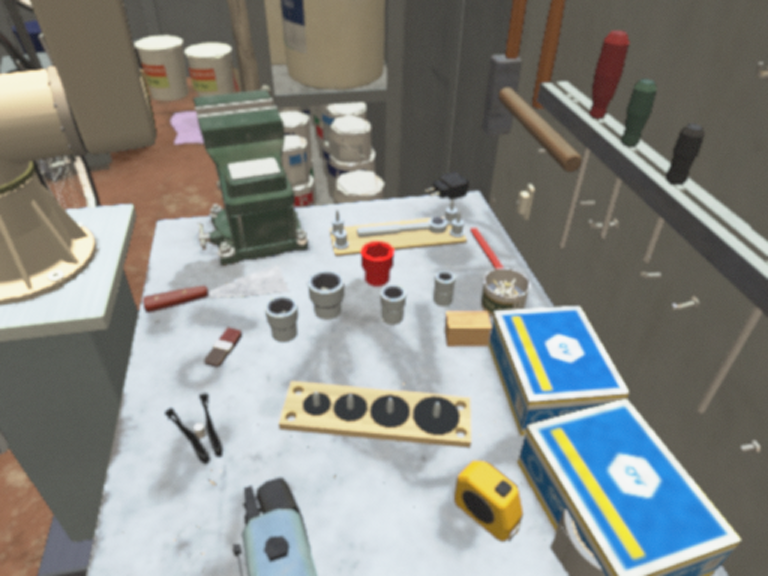

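The top picture (768x576 scale) shows the deck at (520,322), stand at (261,250), and candidate sockets at (383,222), (400,282), (380,348) and (406,395). The red look-alike at (334,286) is excluded. Next I measure sizes and positions.

Run:
```python
from h import *
c=env.read_camera('top'); P=cloud(c); np.save('P.npy',P)
save(c,'crop0',(130,290,200,380),4)
save(c,'stand0',(105,225,145,205),5)
def rep(n,p): print(n,np.round(p,4))
print('floor z',np.median(P[200:240,280:310,2]))
for n,(x,y) in dict(s17=(383,222),s24=(400,282),s36=(380,348),s30=(406,395),red=(334,286)).items():
    r,cc=int(y/1.5),int(x/1.5); W=P[r-20:r+21,cc-20:cc+21].reshape(-1,3)
    ok=W[:,2]>0.036; w=W[ok]
    d=np.linalg.norm(w[:,:2]-np.median(w[:,:2],0),axis=1); w=w[d<.035]
    zt=np.percentile(w[:,2],90); t=w[w[:,2]>zt-.006]
    (cx,cy),rad=cv2.minEnclosingCircle(t[:,:2].astype(np.float32)*1000)
    print(n,'ztop',zt.round(4),'circ',round(cx,1),round(cy,1),'diam',round(2*rad,1),len(t), 'bbox',(t.max(0)-t.min(0)).round(3))
# deck
W=P[150:280,300:390].reshape(-1,3)
m=(W[:,2]>.006)&(W[:,2]<.020); w=W[m]
rep('deck rect',np.array(cv2.minAreaRect(w[:,:2].astype(np.float32)*1000)[0])); print(cv2.minAreaRect(w[:,:2].astype(np.float32)*1000), np.median(w[:,2]))
W=P[105:225,145:205].reshape(-1,3)
m=(W[:,2]>.006)&(W[:,2]<.016); w=W[m]; print('stand',cv2.minAreaRect(w[:,:2].astype(np.float32)*1000),np.median(w[:,2]))
for r,cc,n in [(247,335,'p17'),(228,344,'p24'),(208,348,'p30'),(182,358,'p36')]: rep(n,px(c,r,cc,.0135))
```

```text
floor z 0.0006047011480184161
s17 ztop 0.0498 circ 650.3 -219.2 diam 30.2 99 bbox [0.03  0.029 0.008]
s24 ztop 0.0517 circ 566.4 -243.7 diam 36.3 125 bbox [0.036 0.035 0.008]
s36 ztop 0.0602 circ 474.7 -211.1 diam 51.4 240 bbox [0.049 0.049 0.838]
s30 ztop 0.0553 circ 408.7 -247.8 diam 43.3 171 bbox [0.043 0.041 0.009]
red ztop 0.0597 circ 561.4 -150.6 diam 51.6 226 bbox [0.05  0.049 0.008]
deck rect [ 511.6516 -442.4308]
((511.6515808105469, -442.4307861328125), (121.40660858154297, 247.70574951171875), 72.68881225585938) 0.013159475976639579
stand ((629.0875854492188, -53.249427795410156), (101.839111328125, 254.88645935058594), 87.95357513427734) 0.010418021494585372
p17 [ 0.4398 -0.3875  0.0135]
p24 [ 0.48   -0.408   0.0135]
p30 [ 0.5228 -0.418   0.0135]
p36 [ 0.5787 -0.4415  0.0135]
```

View pics/crop0.png

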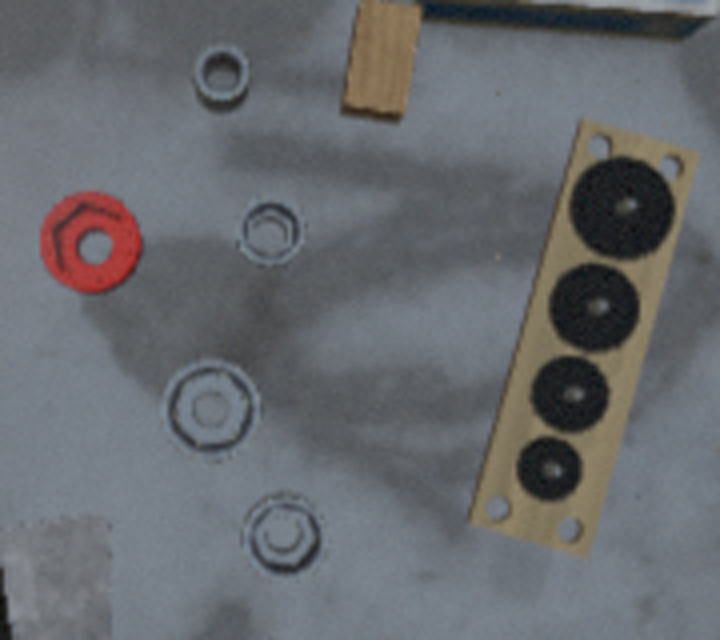

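View pics/stand0.png

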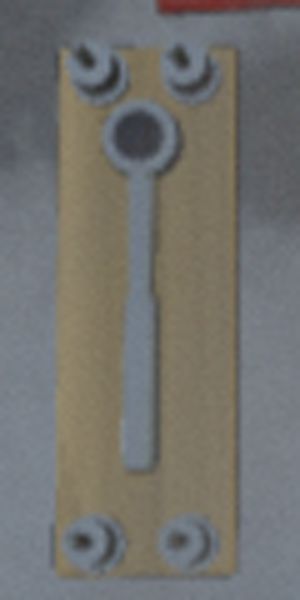

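Diameters 30/36/51/43 mm and heights fit sockets 17/24/36/30, and the red one is excluded. Now I check obstacle heights (vice, blue tool, boxes) and fit the deck and stand precisely.

Run:
```python
from h import *
P=np.load('P.npy')
c=env.read_camera('top')
Z=P[...,2]; 
vis=np.clip(Z/0.35*255,0,255).astype(np.uint8); vis=cv2.applyColorMap(vis,cv2.COLORMAP_JET)
vis=cv2.resize(vis,None,fx=1.5,fy=1.5)
for r in range(0,384,48):
  for q in range(0,512,64):
    p=P[r,q]; cv2.putText(vis,'%d,%d,%d'%tuple(np.clip(p*100,-999,999)),(int(q*1.5),int(r*1.5)+8),0,.35,(255,255,255),1); 
cv2.imwrite('pics/z.png',vis)
for n,(r0,r1,c0,c1) in dict(vice=(240,345,30,205),blue=(240,300,395,512),block=(128,160,283,307),box1=(70,140,300,385)).items():
    w=P[r0:r1,c0:c1].reshape(-1,3); w=w[w[:,2]>.02]; print(n,'zmax',np.percentile(w[:,2],98).round(3),'xy',np.percentile(w,2,axis=0).round(3),np.percentile(w,98,axis=0).round(3))
hsv=cv2.cvtColor(c['pixels'],cv2.COLOR_RGB2HSV)
# wood masks
for n,(r0,r1,c0,c1),z in [('deck',(155,275,312,380),.012),('stand',(108,225,150,200),.010)]:
    h=hsv[r0:r1,c0:c1]; print('hsv centre', h[5:10,20:25].mean((0,1)))
    m=((h[...,0]>8)&(h[...,0]<32)&(h[...,1]>55)).astype(np.uint8)
    k,l,st,_=cv2.connectedComponentsWithStats(m); m=(l==1+np.argmax(st[1:,4]))
    rr,cc=np.nonzero(m); pts=np.array([px(c,a+r0,b+c0,z)[:2] for a,b in zip(rr,cc)])*1000
    print(n,len(pts),cv2.minAreaRect(pts.astype(np.float32)))
    mm=np.zeros((384,512),np.uint8); mm[r0:r1,c0:c1]=m*255; np.save(n+'m.npy',mm); cv2.imwrite('pics/m_'+n+'.png',cv2.resize(mm[r0:r1,c0:c1],None,fx=4,fy=4))
```

```text
vice zmax 0.206 xy [ 0.305 -0.104  0.03 ] [0.444 0.145 0.206]
blue zmax 0.097 xy [ 0.356 -0.739  0.026] [ 0.448 -0.523  0.097]
block zmax 0.045 xy [ 0.629 -0.326  0.024] [ 0.689 -0.285  0.045]
box1 zmax 0.073 xy [ 0.674 -0.487  0.027] [ 0.805 -0.324  0.073]
hsv centre [105.88  29.88 132.84]
deck 1643 ((511.1047058105469, -412.82196044921875), (66.47199249267578, 225.1197967529297), 72.64846801757812)
hsv centre [ 39.24  47.16 120.64]
stand 1037 ((618.9727783203125, -22.911897659301758), (227.40087890625, 36.51178741455078), 0.03910962864756584)
```

View pics/z.png

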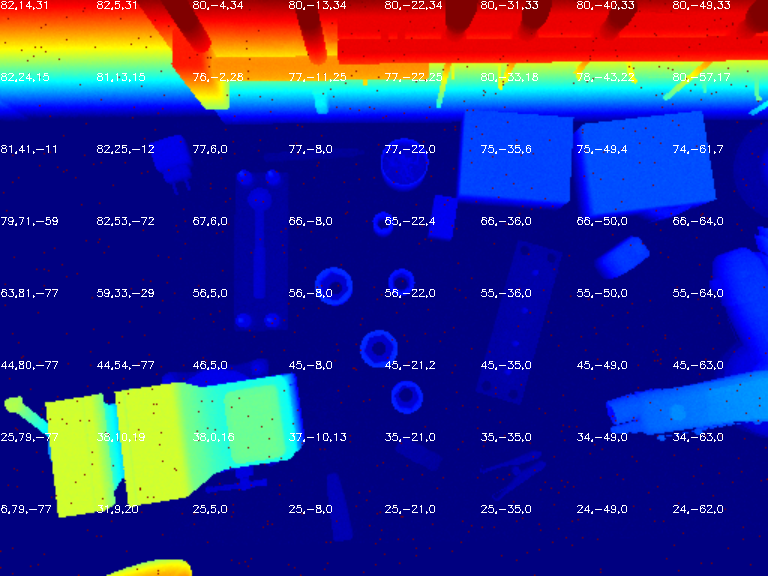

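Run:
```python
from h import *
P=np.load('P.npy')
c=env.read_camera('top')
px_=c['pixels'].astype(int); hsv=cv2.cvtColor(c['pixels'],cv2.COLOR_RGB2HSV)
# pads: dark pixels in deck
r0,r1,c0,c1=155,275,312,380
g=px_[r0:r1,c0:c1].max(2); m=(g<75).astype(np.uint8)
k,l,st,ce=cv2.connectedComponentsWithStats(m)
pts=[]
for i in range(1,k):
    if st[i,4]>60:
        rr,cc=np.nonzero(l==i); q=np.array([px(c,a+r0,b+c0,.0135)[:2] for a,b in zip(rr,cc)])*1000
        (x,y),rad=cv2.minEnclosingCircle(q.astype(np.float32)); print('pad',round(x,1),round(y,1),'d',round(2*rad,1),q.mean(0).round(1)); pts.append((x,y))
# stand
r0,r1,c0,c1=108,225,150,200
rgb=px_[r0:r1,c0:c1]; m=((rgb[...,0]-rgb[...,2])>12).astype(np.uint8)
k,l,st,_=cv2.connectedComponentsWithStats(m); big=1+np.argmax(st[1:,4])
rr,cc=np.nonzero(l==big); q=np.array([px(c,a+r0,b+c0,.010)[:2] for a,b in zip(rr,cc)])*1000
print('stand',len(q),cv2.minAreaRect(q.astype(np.float32)))
cv2.imwrite('pics/m_stand.png',cv2.resize((l==big).astype(np.uint8)*255,None,fx=4,fy=4))
# posts by depth
W=P[r0:r1,c0:c1].reshape(-1,3)
w=W[(W[:,2]>.028)&(W[:,2]<.07)]
for sx in(-1,1):
  for sy in (-1,1):
    a=w[(abs(w[:,0]-(.619+sx*.102))<.02)&(abs(w[:,1]-(-.03+sy*.02))<.018)]
    b=a[a[:,2]<.040]; print(sx,sy,len(a),len(b),b.mean(0).round(4),((b.max(0)+b.min(0))/2).round(4))
for f in env.pinpoint('top','stand'): print(px(c,*f['location'],0.0),f)
```

```text
pad 579.8 -435.0 d 56.6 [ 579.6 -434.9]
pad 526.2 -418.2 d 48.7 [ 526.  -418.2]
pad 480.0 -403.7 d 41.0 [ 480.  -403.6]
pad 440.1 -391.0 d 34.8 [ 440.5 -391.1]
stand 2636 ((619.266845703125, -42.037864685058594), (76.2069091796875, 229.80844116210938), 89.84722900390625)
-1 -1 61 50 [ 0.5166 -0.0605  0.0343] [ 0.5167 -0.0597  0.0346]
-1 1 63 51 [ 0.5169 -0.0209  0.0346] [ 0.5173 -0.0202  0.0339]
1 -1 66 53 [ 0.7176 -0.0581  0.0339] [ 0.7153 -0.0501  0.0334]
1 1 56 41 [ 0.7188 -0.0219  0.0345] [ 0.7206 -0.0208  0.0344]
[ 0.40963872 -0.24173701  0.        ] {'location': [261.8, 266.9], 'score': 0.65}
```

View pics/m_stand.png

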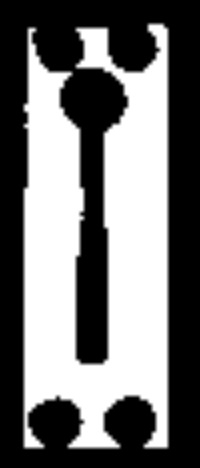

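Stand centre is (0.6188,-0.0413) with yaw about 0. The deck centre from the pads is (0.511,-0.4132), with its y axis at -17.5°, and the pad diameters and spacing agree. I'll turn to tool yaw 162.5°, which keeps joint 6 mid-range, and first raise slightly.

```bash
cat >> h.py <<'E'
def yaw(s):
    M=q2R(s['orientation']); return np.degrees(np.arctan2(M[1,0],M[0,0])),M
def go(t,y=None):
    s=env.get_state(); a,M=yaw(s); d=np.array(t)-s['tcp_pos']
    print('t',round(s['clock'],2),'tcp',np.round(s['tcp_pos'],4),'yaw',round(a,2),'F',np.round(s['wrist_force'],1),'gap',round(s['finger_gap'],4),'q',np.round(s['joint_pos'],2))
    print('tilt',np.round(M[:,2],4))
    print(' tool units total',np.round(M.T@d/0.8,4),' world d',np.round(d,4))
    if y is not None: print(' turn units',round(-((y-a+180)%360-180)/5,3), 'after-turn tool units', np.round(R.from_euler('z',y,degrees=True).as_matrix()@np.diag([1,-1,-1.]) .T@d/.8 if 0 else (R.from_euler('z',y,degrees=True).as_matrix()@np.diag([1,-1,-1.])).T@d/.8,4))
E
Z='"delta_pos":[[0,0,0],[0,0,0],[0,0,0],[0,0,0],[0,0,0]]'
python3 -m creep '{"hand":[85,85,85,85,85],"delta_pos":[[0,0,0],[0,0,0],[0,0,0],[0,0,0],[0,0,0]],"turn":[-1,-1,-1,-1,-1]}' 90
python3 -c "
from h import *; go([.511,-.4132,.2],162.5)"
```

```text
clock: 1.52
tcp_pos: [0.2046, -0.5374, 0.2423]
orientation: [0.0, 0.92, 0.391, -0.0]
wrist_force: [-0.2, -0.7, -0.3]
finger_gap: 0.0849
t 1.52 tcp [ 0.2046 -0.5374  0.2423] yaw 46.09 F [-0.2 -0.7 -0.3] gap 0.0849 q [-1.35  0.31  0.05  1.3   0.    0.99]
tilt [ 0.e+00 -1.e-04 -1.e+00]
 tool units total [0.3775 0.1682 0.0529]  world d [ 0.3064  0.1242 -0.0423]
 turn units -23.282 after-turn tool units [-0.3186  0.2632  0.0529]
```

```bash
python3 -m creep '{"hand":[85,85,85,85,85],"delta_pos":[[0,0,0],[0,0,0],[0,0,0],[0,0,0],[0,0,0]],"turn":[-1,-1,-1,-1,-1]}' >/dev/null
python3 -m creep '{"hand":[85,85,85,85,85],"delta_pos":[[0,0,0],[0,0,0],[0,0,0],[0,0,0],[0,0,0]],"turn":[-1,-1,-1,-1,-1]}' >/dev/null
python3 -m creep '{"hand":[85,85,85,85,85],"delta_pos":[[0,0,0],[0,0,0],[0,0,0],[0,0,0],[0,0,0]],"turn":[-1,-1,-1,-1,-1]}' >/dev/null
python3 -m creep '{"hand":[85,85,85,85,85],"delta_pos":[[0,0,0],[0,0,0],[0,0,0],[0,0,0],[0,0,0]],"turn":[-1,-1,-1,-1,-1]}' >/dev/null
python3 -m creep '{"hand":[85,85,85,85,85],"delta_pos":[[0,0,0],[0,0,0],[0,0,0],[0,0,0],[0,0,0]],"turn":[-1,-1,-1,-0.28,0]}' >/dev/null
python3 -m creep '{"hand":[85,85,85,85,85],"delta_pos":[[-0.032,0.026,0.005],[-0.032,0.026,0.005],[-0.032,0.026,0.005],[-0.032,0.026,0.005],[-0.032,0.026,0.005]],"turn":[0,0,0,0,0]}' >/dev/null
python3 -m creep '{"hand":[85,85,85,85,85],"delta_pos":[[-0.032,0.026,0.005],[-0.032,0.026,0.005],[-0.032,0.026,0.005],[-0.032,0.026,0.005],[-0.03,0.026,0.005]],"turn":[0,0,0,0,0]}'
python3 -c "
from h import *; go([.511,-.4132,.10],162.5)
c=env.read_camera('side'); save(c,'side1',k=1.5)"
```

```text
clock: 4.43
tcp_pos: [0.512, -0.4161, 0.2021]
orientation: [0.0, 0.155, 0.988, -0.0]
wrist_force: [0.3, -0.7, 0.2]
finger_gap: 0.085
t 4.43 tcp [ 0.512  -0.4161  0.2021] yaw 162.13 F [ 0.3 -0.7  0.2] gap 0.085 q [-0.8   0.49  0.22  1.29 -0.   -0.49]
tilt [ 2.e-04 -3.e-04 -1.e+00]
 tool units total [0.0023 0.0031 0.1276]  world d [-0.001   0.0029 -0.1021]
 turn units -0.075 after-turn tool units [0.0023 0.0031 0.1276]
```

View pics/side1.png

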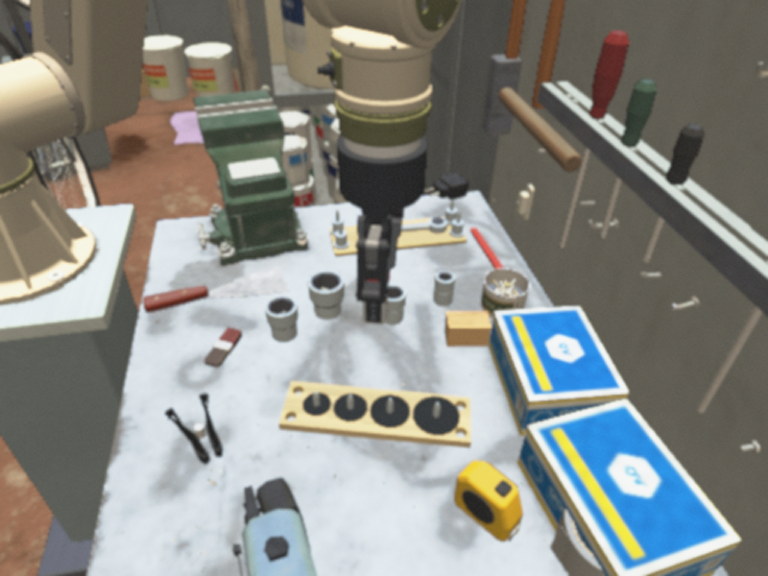

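The side view shows the hand above the deck with its fingers clear and the forearm well above vice height. Descending.

```bash
python3 -m creep '{"hand":[85,85,85,85,85],"delta_pos":[[0.001,0.001,0.03],[0.001,0.001,0.035],[0,0.001,0.035],[0,0,0.03],[0,0,0.03]],"turn":[-0.07,0,0,0,0]}' >/dev/null
python3 -m creep '{"hand":[85,85,85,85,85],"delta_pos":[[0,0,0.02],[0,0,0.02],[0,0,0.01],[0,0,0],[0,0,0]],"turn":[0,0,0,0,0]}'
python3 -c "
from h import *; go([.511,-.4132,.016],162.5)
c=env.read_camera('side'); save(c,'side2',(150,330,120,340),3.4)"
```

```text
clock: 5.32
tcp_pos: [0.5094, -0.4141, 0.0343]
orientation: [-0.0, 0.152, 0.988, 0.0]
wrist_force: [-0.2, 0.1, -0.4]
finger_gap: 0.0847
t 5.32 tcp [ 0.5094 -0.4141  0.0343] yaw 162.55 F [-0.2  0.1 -0.4] gap 0.0847 q [-0.8   0.59 -0.04  0.93 -0.   -0.5 ]
tilt [-4.e-04  3.e-04 -1.e+00]
 tool units total [-0.0016  0.0017  0.0229]  world d [ 0.0016  0.0009 -0.0183]
 turn units 0.009 after-turn tool units [-0.0016  0.0017  0.0229]
```

View pics/side2.png

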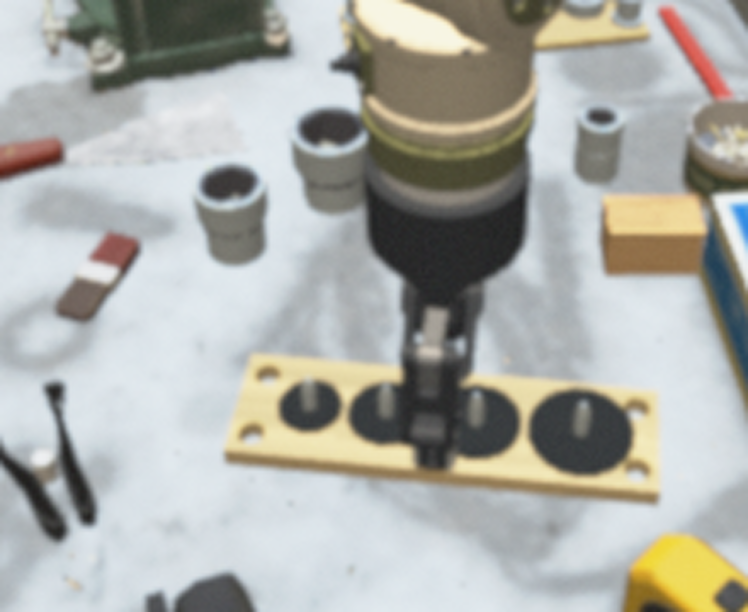

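```bash
python3 -m creep '{"hand":[85,85,85,85,85],"delta_pos":[[-0.001,0.001,0.005],[0,0,0.008],[0,0,0.008],[0,0,0],[0,0,0]],"turn":[0,0,0,0,0]}'
cat > tip.py <<'E'
from h import *
go([.511,-.4132,.010],162.5)
c=env.read_camera('side'); P=cloud(c); s=env.get_state(); a,M=yaw(s)
Q=(P-s['tcp_pos'])@M
g=c['pixels'].max(2)
m=(abs(Q[...,0])<.012)&(Q[...,1]<-.03)&(Q[...,1]>-.065)&(Q[...,2]>-.08)&(Q[...,2]<.016)&(c['depth']>0)
r,q=np.nonzero(m); z=Q[m]
for lo in np.arange(-.03,.016,.004):
    k=(z[:,2]>=lo)&(z[:,2]<lo+.004)
    if k.sum(): print(round(lo,3),k.sum(),'y',z[k,1].mean().round(4),'grey',g[r[k],q[k]].mean().round(0))
E
python3 tip.py
```

```text
clock: 5.78
tcp_pos: [0.5101, -0.4132, 0.0169]
orientation: [-0.001, 0.151, 0.988, 0.0]
wrist_force: [0.3, 0.3, 0.5]
finger_gap: 0.0847
t 5.78 tcp [ 0.5101 -0.4132  0.0169] yaw 162.59 F [0.3 0.3 0.5] gap 0.0847 q [-0.8   0.61 -0.06  0.9  -0.   -0.5 ]
tilt [-9.e-04  9.e-04 -1.e+00]
 tool units total [-0.0011  0.0003  0.0086]  world d [ 0.0009  0.     -0.0069]
 turn units 0.017 after-turn tool units [-0.0011  0.0003  0.0086]
-0.026 13 y -0.0554 grey 61.0
-0.022 10 y -0.0556 grey 65.0
-0.018 16 y -0.0536 grey 83.0
-0.014 16 y -0.0529 grey 112.0
-0.01 10 y -0.0504 grey 128.0
-0.006 6 y -0.0495 grey 142.0
0.002 2 y -0.0328 grey 194.0
0.006 1 y -0.0338 grey 152.0
0.01 1 y -0.0323 grey 145.0
0.014 25 y -0.0505 grey 190.0
```

```bash
python3 -m creep '{"hand":[85,85,85,85,85],"delta_pos":[[-0.001,0,0.006],[0,0,0.0075],[0,0,0],[0,0,0],[0,0,0]],"turn":[0.01,0,0,0,0]}'
python3 -m creep '{"hand":[72,70,68,66,62],"delta_pos":[[0,0,0],[0,0,0],[0,0,0],[0,0,0],[0,0,0]],"turn":[0,0,0,0,0]}' 100
python3 -m creep '{"hand":[60,60,60,60,60],"delta_pos":[[0,0,0],[0,0,0],[0,0,0],[0,0,0],[0,0,0]],"turn":[0,0,0,0,0]}' 100
python3 tip.py
```

```text
clock: 6.25
tcp_pos: [0.5112, -0.4138, 0.0065]
orientation: [-0.0, 0.152, 0.988, 0.0]
wrist_force: [0.2, 1.0, -0.1]
finger_gap: 0.0849
clock: 6.67
tcp_pos: [0.5115, -0.4139, 0.0078]
orientation: [0.0, 0.152, 0.988, -0.0]
wrist_force: [-1.8, 1.6, 5.9]
finger_gap: 0.0634
clock: 7.08
tcp_pos: [0.5115, -0.414, 0.008]
orientation: [0.0, 0.152, 0.988, -0.0]
wrist_force: [-1.8, 1.6, 6.5]
finger_gap: 0.0633
t 7.08 tcp [ 0.5115 -0.414   0.008 ] yaw 162.55 F [-1.8  1.6  6.5] gap 0.0633 q [-0.8   0.62 -0.07  0.88  0.   -0.5 ]
tilt [ 9.e-04 -7.e-04 -1.e+00]
 tool units total [ 0.0009  0.0007 -0.0025]  world d [-0.0005  0.0008  0.002 ]
 turn units 0.01 after-turn tool units [ 0.0009  0.0007 -0.0025]
-0.022 3 y -0.0464 grey 55.0
-0.018 13 y -0.0454 grey 59.0
-0.014 10 y -0.0451 grey 62.0
-0.01 19 y -0.0437 grey 94.0
-0.006 10 y -0.0423 grey 130.0
-0.002 6 y -0.0374 grey 136.0
0.002 8 y -0.0453 grey 174.0
0.006 192 y -0.051 grey 193.0
0.01 3 y -0.0519 grey 194.0
```

```bash
python3 -m creep '{"hand":[60,60,60,60,60],"delta_pos":[[0,0,-0.01],[0,0,-0.02],[0,0,-0.03],[0,0,-0.03],[0,0,-0.03]],"turn":[0,0,0,0,0]}' 100
python3 -m creep '{"hand":[60,60,60,60,60],"delta_pos":[[0,0,-0.02],[0,0,0],[0,0,0],[0,0,0],[0,0,0]],"turn":[0,0,0,0,0]}' 100
python3 -c "
from h import *; go([.6188,-.0413,.13],180)
c=env.read_camera('side'); save(c,'side3',(130,330,120,340),3)"
```

```text
clock: 7.55
tcp_pos: [0.5108, -0.4134, 0.1034]
orientation: [-0.001, 0.152, 0.988, 0.0]
wrist_force: [-0.1, 0.4, -3.0]
finger_gap: 0.0631
clock: 7.97
tcp_pos: [0.5104, -0.4129, 0.1166]
orientation: [-0.001, 0.152, 0.988, 0.001]
wrist_force: [-0.5, -0.3, -2.4]
finger_gap: 0.0629
t 7.97 tcp [ 0.5104 -0.4129  0.1166] yaw 162.54 F [-0.5 -0.3 -2.4] gap 0.0629 q [-0.8   0.53  0.06  1.11 -0.   -0.5 ]
tilt [-0.0024  0.0024 -1.    ]
 tool units total [ 0.0101  0.4839 -0.0159]  world d [0.1084 0.3716 0.0134]
 turn units -3.491 after-turn tool units [-0.1356  0.4646 -0.0167]
```

View pics/side3.png

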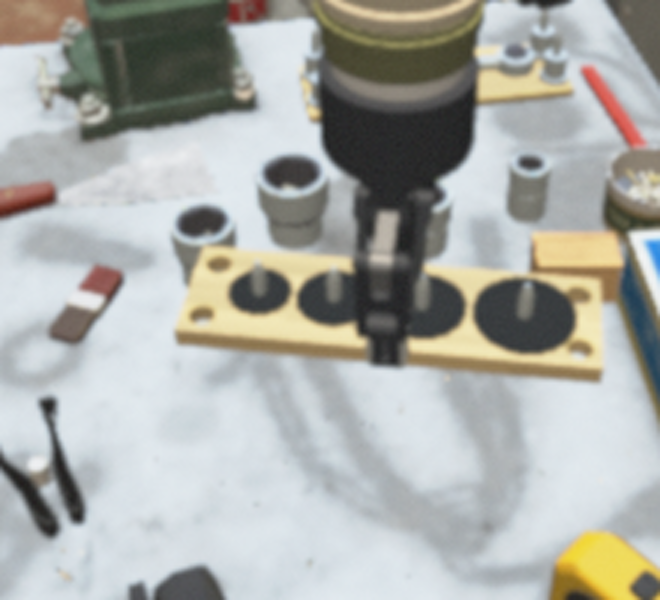

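The deck is held level and clear at about z 0.11. I turn it to align with the stand and carry it over, moving x first to stay clear of the vice.

```bash
python3 -m creep '{"hand":[60,60,60,60,60],"delta_pos":[[0,0,-0.008],[0,0,-0.008],[0,0,0],[0,0,0],[0,0,0]],"turn":[-1,-1,-1,-0.49,0]}' >/dev/null
python3 -m creep '{"hand":[60,60,60,60,60],"delta_pos":[[-0.026,0.02,0],[-0.027,0.03,0],[-0.027,0.033,0],[-0.027,0.033,0],[-0.027,0.033,0]],"turn":[0,0,0,0,0]}' >/dev/null
python3 -m creep '{"hand":[60,60,60,60,60],"delta_pos":[[0,0.037,0],[0,0.037,0],[0,0.037,0],[0,0.037,0],[0,0.037,0]],"turn":[0,0,0,0,0]}' >/dev/null
python3 -m creep '{"hand":[60,60,60,60,60],"delta_pos":[[0,0.037,0],[0,0.037,0],[0,0.03,0],[0,0.02,0],[0,0,0]],"turn":[0,0,0,0,0]}'
python3 -c "
from h import *; go([.6188,-.0413,.10],180)
c=env.read_camera('top'); save(c,'top4',(80,260,110,250),4)
c=env.read_camera('side'); save(c,'side4',(0,250,120,400),2.5)"
```

```text
clock: 9.68
tcp_pos: [0.6175, -0.0437, 0.1305]
orientation: [-0.001, -0.001, 1.0, 0.001]
wrist_force: [0.4, 0.4, -2.0]
finger_gap: 0.0632
t 9.68 tcp [ 0.6175 -0.0437  0.1305] yaw -179.85 F [ 0.4  0.4 -2. ] gap 0.0632 q [-0.2   0.45 -0.03  1.09  0.   -0.2 ]
tilt [-0.0022  0.0016 -1.    ]
 tool units total [-0.0017  0.003   0.0381]  world d [ 0.0013  0.0024 -0.0305]
 turn units 0.029 after-turn tool units [-0.0016  0.003   0.0381]
```

View pics/top4.png

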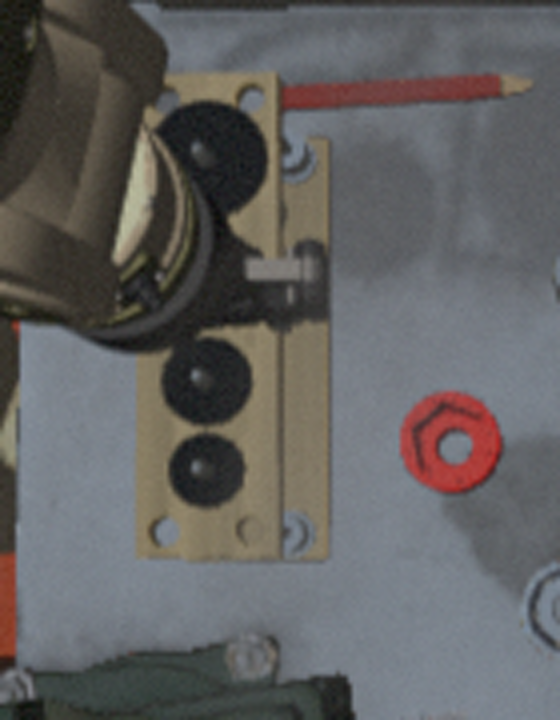

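View pics/side4.png

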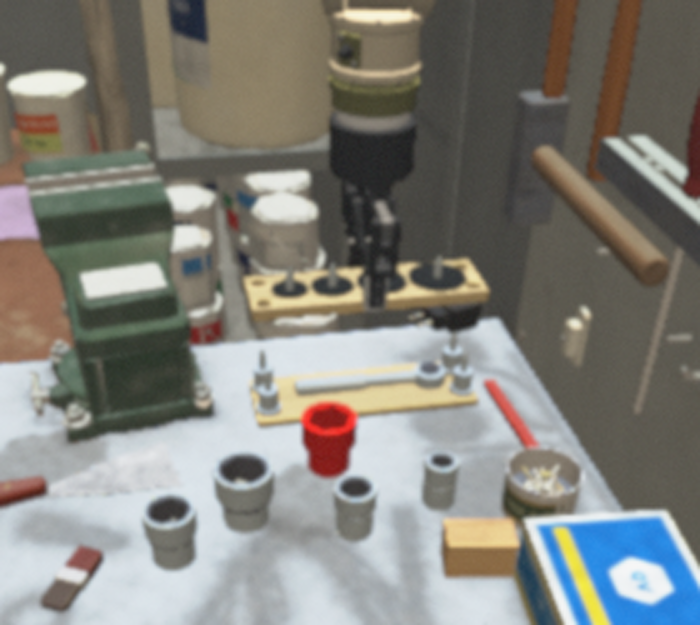

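```bash
cat > deck.py <<'E'
from h import *
def deckpose(c,s,off=-.008):
    zz=s['tcp_pos'][2]+off+.0135
    # predicted pads
    M=q2R(c['orientation']); o=np.array(c['origin'])
    out={}
    g=c['pixels'].max(2)
    for n,yl,d in (('p17',-.074,36),('p24',-.0325,43),('p36',.072,58)):
        p=np.array([s['tcp_pos'][0]+yl,s['tcp_pos'][1],zz]); q=M.T@(p-o); u=q[0]/q[2]*c['fx']+c['cx']; v=q[1]/q[2]*c['fy']+c['cy']
        r0,c0=int(v)-24,int(u)-24; m=(g[r0:r0+49,c0:c0+49]<70).astype(np.uint8)
        k,l,st,ce=cv2.connectedComponentsWithStats(m); i=l[24-2:27,24-2:27]; i=i[i>0]
        i=np.bincount(i).argmax()
        ct,_=cv2.findContours((l==i).astype(np.uint8),cv2.RETR_EXTERNAL,cv2.CHAIN_APPROX_NONE)
        ct=ct[0][:,0]; pts=np.array([px(c,a+r0,b+c0,zz)[:2] for b,a in ct])*1000
        (x,y),rad=cv2.minEnclosingCircle(pts.astype(np.float32)); out[n]=(x,y); print(n,round(x,1),round(y,1),'d',round(2*rad,1),'expect',d)
    return out
if __name__=='__main__':
    c=env.read_camera('top'); s=env.get_state(); deckpose(c,s)
    P=cloud(c); tx,ty,tz=s['tcp_pos']
    for x0 in(-.10,-.09,-.052,.105):
      for dy in(-.028,.028):
        m=(abs(P[...,0]-tx-x0)<.008)&(abs(P[...,1]-ty-dy)<.006)&(abs(P[...,2]-tz)<.03)
        if m.sum(): print('top z at',x0,dy,m.sum(),(np.median(P[m][:,2])-tz).round(4))
E
python3 deck.py
```

```text
p17 543.8 -47.2 d 34.2 expect 36
p24 613.7 -47.2 d 96.0 expect 43
p36 680.7 -52.8 d 78.5 expect 58
top z at -0.1 -0.028 41 0.0042
top z at -0.1 0.028 55 0.0038
top z at -0.09 -0.028 58 0.0039
top z at -0.09 0.028 56 0.0044
top z at -0.052 -0.028 51 0.0042
top z at -0.052 0.028 60 0.0045
top z at 0.105 -0.028 45 0.004
top z at 0.105 0.028 1 -0.008
```

```bash
python3 -m creep '{"hand":[60,60,60,60,60],"delta_pos":[[-0.0016,0.003,0.015],[0,0,0.025],[0,0,0.02],[0,0,0.01],[0,0,0.003]],"turn":[0.03,0,0,0,0]}' 100
python3 -m creep '{"hand":[60,60,60,60,60],"delta_pos":[[0,0,0],[0,0,0],[0,0,0],[0,0,0],[0,0,0]],"turn":[0,0,0,0,0]}' 100
cat > wood.py <<'E'
from h import *
c=env.read_camera('top'); s=env.get_state(); go([.6188,-.0413,.042],180)
save(c,'top5',(80,260,110,250),4)
P=cloud(c); tx,ty,tz=s['tcp_pos']
rgb=c['pixels'].astype(int); wood=(rgb[...,0]-rgb[...,2]>12)
near=(abs(P[...,2]-tz-.004)<.010)
ztop=tz+.004
m=wood&near&(c['depth']>0); r,q=np.nonzero(m)
X=np.array([px(c,a,b,ztop)[:2] for a,b in zip(r,q)])*1000
ok=(abs(X[:,0]-tx*1000)<135)&(abs(X[:,1]-ty*1000)<50); X=X[ok]
# right edge (min y) as function of x
def edge(sel,ax,lo):
    xs=[];ys=[]
    for b in np.arange(-112,112,4):
        k=(X[:,0]-tx*1000>=b)&(X[:,0]-tx*1000<b+4)
        if k.sum()>3:
            xs.append(b+2); ys.append(X[k,1].min() if lo else X[k,1].max())
    return np.array(xs),np.array(ys)
for lo in(1,0):
    x,y=edge(None,0,lo); k=np.ones(len(x),bool)
    for _ in range(5):
        p=np.polyfit(x[k],y[k],1); k=abs(y-np.polyval(p,x))<max(1.2,np.percentile(abs(y-np.polyval(p,x)),50))
    print('edge','lo' if lo else 'hi','y at tcp',p[1].round(2),'slope deg',np.degrees(np.arctan(p[0])).round(2),k.sum(),'of',len(k))
for y0 in np.arange(-30,31,10):
    k=abs(X[:,1]-ty*1000-y0)<3
    if k.sum(): print('y',y0,'xmin',X[k,0].min().round(1),'xmax',X[k,0].max().round(1))
E
python3 wood.py
```

```text
clock: 10.25
tcp_pos: [0.6184, -0.046, 0.0709]
orientation: [-0.002, 0.002, 1.0, 0.0]
wrist_force: [-0.2, -0.7, -1.9]
finger_gap: 0.0629
clock: 10.67
tcp_pos: [0.6204, -0.0452, 0.074]
orientation: [0.001, 0.001, 1.0, -0.0]
wrist_force: [0.0, -0.4, -2.7]
finger_gap: 0.0628
t 10.72 tcp [ 0.6203 -0.0451  0.0739] yaw 179.85 F [-0.1  0.  -2.3] gap 0.0631 q [-0.2   0.5  -0.1   0.97 -0.   -0.2 ]
tilt [ 1.3e-03 -4.0e-04 -1.0e+00]
 tool units total [0.0019 0.0048 0.0398]  world d [-0.0015  0.0038 -0.0319]
 turn units -0.031 after-turn tool units [0.0018 0.0048 0.0398]
edge lo y at tcp -78.53 slope deg -0.09 47 of 48
edge hi y at tcp -43.78 slope deg -18.38 24 of 48
y -30 xmin 507.4 xmax 732.0
y -20 xmin 505.5 xmax 732.1
y -10 xmin 505.7 xmax 732.2
y 0 xmin 505.8 xmax 732.3
y 10 xmin 508.0 xmax 732.4
y 20 xmin 506.1 xmax 600.0
y 30 xmin 506.3 xmax 598.1
```

View pics/top5.png

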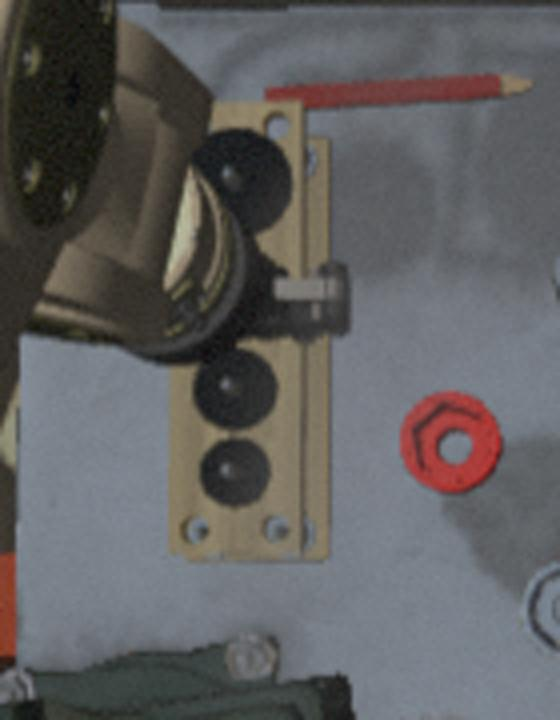

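```bash
python3 -m creep '{"hand":[60,60,60,60,60],"delta_pos":[[0,0.0028,0],[0,0.0028,0],[0,0,0.0],[0,0,0.0],[0,0,0.0]],"turn":[-0.02,0,0,0,0]}' 100
python3 -m creep '{"hand":[60,60,60,60,60],"delta_pos":[[0,0,0.004],[0,0,0.003],[0,0,0.0],[0,0,0.0],[0,0,0.0]],"turn":[0,0,0,0,0]}' 100
python3 wood.py
python3 -c "
from h import *
c=env.read_camera('side'); save(c,'side5',(110,190,200,340),5)"
```

```text
clock: 11.13
tcp_pos: [0.6198, -0.0405, 0.073]
orientation: [-0.0, 0.0, 1.0, -0.0]
wrist_force: [0.7, -0.4, -1.7]
finger_gap: 0.0626
clock: 11.55
tcp_pos: [0.6197, -0.0406, 0.0673]
orientation: [-0.0, 0.001, 1.0, -0.0]
wrist_force: [0.5, -0.4, -2.7]
finger_gap: 0.0628
t 11.6 tcp [ 0.6198 -0.0406  0.0675] yaw 179.94 F [-0.7  0.1 -2.7] gap 0.063 q [-0.19  0.5  -0.11  0.96 -0.   -0.19]
tilt [-0.e+00 -1.e-04 -1.e+00]
 tool units total [ 0.0013 -0.0008  0.0318]  world d [-0.001  -0.0007 -0.0255]
 turn units -0.012 after-turn tool units [ 0.0013 -0.0008  0.0318]
edge lo y at tcp -75.43 slope deg -0.08 34 of 49
edge hi y at tcp -38.55 slope deg -17.77 24 of 49
y -30 xmin 505.6 xmax 731.8
y -20 xmin 505.7 xmax 731.9
y -10 xmin 505.8 xmax 732.1
y 0 xmin 506.0 xmax 732.2
y 10 xmin 506.1 xmax 732.3
y 20 xmin 506.3 xmax 695.1
y 30 xmin 506.4 xmax 597.0
```

View pics/top5.png

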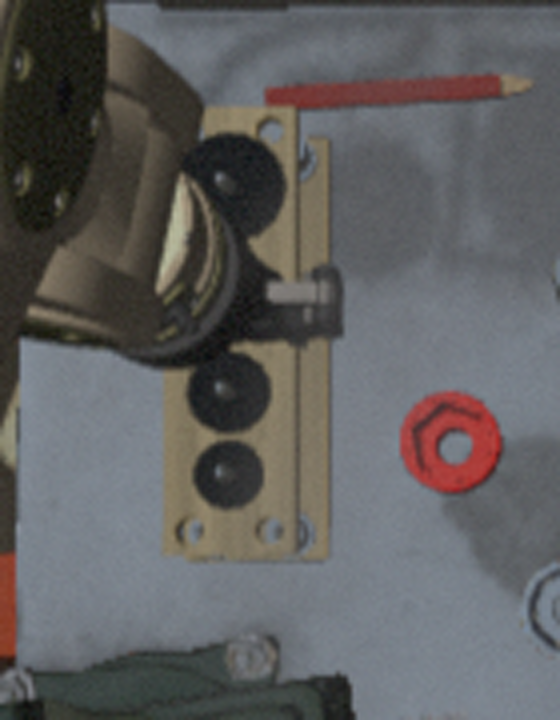

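View pics/side5.png

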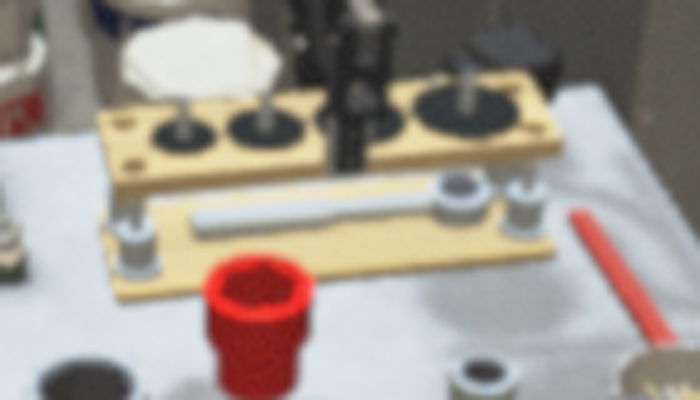

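```bash
cat > holes.py <<'E'
from h import *
c=env.read_camera('top'); s=env.get_state(); z=s['tcp_pos'][2]+.004
M=q2R(c['orientation']); o=np.array(c['origin'])
rgb=c['pixels'].astype(float); wd=(rgb[...,0]-rgb[...,2])
W=cv2.resize(wd[80:260,110:250],None,fx=8,fy=8,interpolation=cv2.INTER_CUBIC)
def proj(p):
    q=M.T@(p-o); return q[1]/q[2]*c['fy']+c['cy'],q[0]/q[2]*c['fx']+c['cx']
# fit: edges subpixel of -y side at several x ; threshold half
def cross(p0,p1,n=200):
    t=np.linspace(0,1,n); pts=p0+(p1-p0)*t[:,None]; rc=np.array([proj(p) for p in pts]).astype(np.float32)
    return t,cv2.remap(wd.astype(np.float32),rc[:,1].reshape(1,-1),rc[:,0].reshape(1,-1),cv2.INTER_LINEAR)[0]
tx,ty,_=s['tcp_pos']
for zz,n in((z,'top edge'),):
  for dx in(-.09,-.075,-.055,-.03,.05,.06,.085):
    t,v=cross(np.array([tx+dx,ty-.024,z]),np.array([tx+dx,ty-.05,z]))
    d=np.gradient(cv2.GaussianBlur(v.reshape(1,-1),(0,0),6)[0]); i=np.argmin(d); print(n,dx,'min-grad y',round((ty-.024-.026*t[i])*1000,1))
for dy in(-.03,0,.03):
    t,v=cross(np.array([tx-.10,ty+dy,z]),np.array([tx-.13,ty+dy,z])); d=np.gradient(cv2.GaussianBlur(v.reshape(1,-1),(0,0),6)[0]); print('near end x',round((tx-.10-.03*t[np.argmin(d)])*1000,1))
for dy in(-.028,-.02,-.01):
    t,v=cross(np.array([tx+.10,ty+dy,z]),np.array([tx+.13,ty+dy,z])); d=np.gradient(cv2.GaussianBlur(v.reshape(1,-1),(0,0),6)[0]); print('far end x',round((tx+.10+.03*t[np.argmin(d)])*1000,1))
# stand base edges with same method z=.010
for dx in(-.08,-.05,0.04,.06,.08):
    t,v=cross(np.array([tx+dx,-.068,.01]),np.array([tx+dx,-.10,.01])); d=np.gradient(cv2.GaussianBlur(v.reshape(1,-1),(0,0),6)[0]); print('stand -y edge',round((-.068-.032*t[np.argmin(d)])*1000,1))
E
python3 holes.py
```

```text
top edge -0.09 min-grad y -89.8
top edge -0.075 min-grad y -89.9
top edge -0.055 min-grad y -89.9
top edge -0.03 min-grad y -89.9
top edge 0.05 min-grad y -74.1
top edge 0.06 min-grad y -73.9
top edge 0.085 min-grad y -74.7
near end x 506.0
near end x 502.1
near end x 505.4
far end x 743.4
far end x 743.4
far end x 733.3
stand -y edge -81.3
stand -y edge -81.5
stand -y edge -72.8
stand -y edge -81.8
stand -y edge -82.0
```

```bash
python3 -m creep '{"hand":[60,60,60,60,60],"delta_pos":[[0.001,0,0.003],[0,0,0.004],[0,0,0.004],[0,0,0.003],[0,0,0.0]],"turn":[0,0,0,0,0]}' 100
python3 -m creep '{"hand":[60,60,60,60,60],"delta_pos":[[0,0,0],[0,0,0],[0,0,0.0],[0,0,0.0],[0,0,0.0]],"turn":[0,0,0,0,0]}' 100
python3 -c "
from h import *
go([.6188,-.0413,.043],180)
c=env.read_camera('side'); save(c,'side6',(110,190,200,340),5)"
```

```text
clock: 12.12
tcp_pos: [0.6184, -0.0405, 0.0553]
orientation: [-0.001, 0.001, 1.0, 0.0]
wrist_force: [0.0, -0.2, -2.7]
finger_gap: 0.063
clock: 12.53
tcp_pos: [0.6191, -0.0406, 0.0565]
orientation: [0.0, 0.0, 1.0, -0.0]
wrist_force: [-0.0, 0.3, -2.1]
finger_gap: 0.0629
t 12.53 tcp [ 0.6191 -0.0406  0.0565] yaw 179.94 F [-0.   0.3 -2.1] gap 0.0629 q [-0.19  0.51 -0.13  0.93 -0.   -0.19]
tilt [ 4.e-04 -2.e-04 -1.e+00]
 tool units total [ 0.0004 -0.0009  0.0168]  world d [-0.0003 -0.0007 -0.0135]
 turn units -0.011 after-turn tool units [ 0.0004 -0.0009  0.0168]
```

View pics/side6.png

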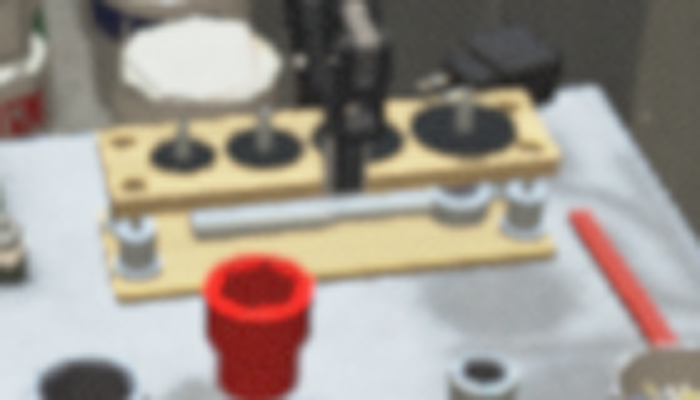

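No force, and the pins are entering the holes. Lower on.

```bash
python3 -m creep '{"hand":[60,60,60,60,60],"delta_pos":[[0,0,0.004],[0,0,0.004],[0,0,0.004],[0,0,0.003],[0,0,0.0]],"turn":[0,0,0,0,0]}' 100
python3 -m creep '{"hand":[60,60,60,60,60],"delta_pos":[[0,0,0],[0,0,0],[0,0,0.002],[0,0,0.0],[0,0,0.0]],"turn":[0,0,0,0,0]}' 100
python3 -c "
from h import *
go([.6188,-.0413,.043],180)
c=env.read_camera('side'); save(c,'side7',(110,190,200,340),5)"
```

```text
clock: 13.0
tcp_pos: [0.6183, -0.0405, 0.0433]
orientation: [-0.001, 0.0, 1.0, 0.0]
wrist_force: [-0.2, -0.6, -1.7]
finger_gap: 0.0627
clock: 13.42
tcp_pos: [0.619, -0.0406, 0.0427]
orientation: [0.0, 0.0, 1.0, -0.0]
wrist_force: [0.1, -0.5, -2.0]
finger_gap: 0.0628
t 13.42 tcp [ 0.619  -0.0406  0.0427] yaw 179.94 F [ 0.1 -0.5 -2. ] gap 0.0628 q [-0.19  0.52 -0.14  0.9  -0.   -0.19]
tilt [ 0.e+00 -1.e-04 -1.e+00]
 tool units total [ 0.0002 -0.0009 -0.0004]  world d [-0.0002 -0.0007  0.0003]
 turn units -0.011 after-turn tool units [ 0.0002 -0.0009 -0.0004]
```

View pics/side7.png

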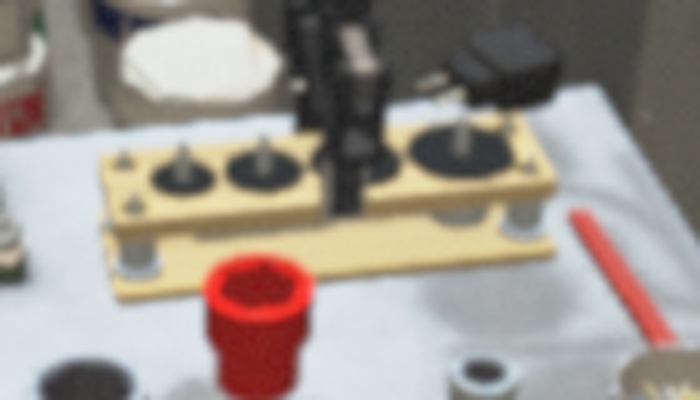

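All four pins show through the holes, for example near (125,160), (135,205), (507,125) and (530,165). I lower the last millimetre, release and retreat.

```bash
python3 -m creep '{"hand":[60,60,60,60,60],"delta_pos":[[0,0,0.001],[0,0,0.001],[0,0,0],[0,0,0],[0,0,0]],"turn":[0,0,0,0,0]}' 100
python3 -m creep '{"hand":[63,66,70,80,80],"delta_pos":[[0,0,0],[0,0,0],[0,0,0],[0,0,0],[0,0,0]],"turn":[0,0,0,0,0]}' 100
python3 -m creep '{"hand":[80,80,80,80,80],"delta_pos":[[0,0,0],[0,0,0],[0,0,-0.01],[0,0,-0.02],[0,0,-0.03]],"turn":[0,0,0,0,0]}' 100
python3 -m creep '{"hand":[80,80,80,80,80],"delta_pos":[[0,0,-0.03],[0,0,-0.03],[0,-0.03,-0.03],[0,-0.04,0],[0,-0.04,0]],"turn":[0,0,0,0,0]}' 100
python3 -m creep '{"hand":[65,65,65,65,65],"delta_pos":[[0,-0.04,0],[0,-0.04,0],[0,-0.03,0],[0,-0.02,0],[0,0,0]],"turn":[0,0,0,0,0]}' 60
python3 - <<'E'
from h import *
c=env.read_camera('top'); save(c,'top8',(80,300,110,300),3); P=cloud(c)
go([.650,-.219,.10],180)
r0,r1,c0,c1=100,230,140,205
g=c['pixels'][r0:r1,c0:c1].max(2); m=(g<75).astype(np.uint8)
k,l,st,ce=cv2.connectedComponentsWithStats(m)
for i in range(1,k):
    if st[i,4]>60:
        rr,cc=np.nonzero(l==i); q=np.array([px(c,a+r0,b+c0,.0475)[:2] for a,b in zip(rr,cc)])*1000
        (x,y),rad=cv2.minEnclosingCircle(q.astype(np.float32)); print('pad',round(x,1),round(y,1),'d',round(2*rad,1))
for x,y in((.53,-.065),(.53,-.015),(.705,-.07),(.705,-.012)):
    m=(abs(P[...,0]-x)<.008)&(abs(P[...,1]-y)<.004); print(x,y,np.median(P[m][:,2]).round(4))
E
```

```text
clock: 13.88
tcp_pos: [0.6192, -0.0406, 0.042]
orientation: [0.0, 0.0, 1.0, -0.0]
wrist_force: [-3.2, 0.8, 4.7]
finger_gap: 0.0628
clock: 14.3
tcp_pos: [0.6191, -0.0406, 0.0409]
orientation: [0.0, 0.001, 1.0, -0.0]
wrist_force: [-0.4, -0.1, -0.3]
finger_gap: 0.0802
clock: 14.72
tcp_pos: [0.6173, -0.0403, 0.0879]
orientation: [-0.002, 0.001, 1.0, 0.0]
wrist_force: [0.8, -0.4, 0.0]
finger_gap: 0.0805
clock: 15.13
tcp_pos: [0.6204, -0.1291, 0.1645]
orientation: [0.003, -0.001, 1.0, -0.001]
wrist_force: [1.4, 0.5, -0.4]
finger_gap: 0.0799
clock: 15.55
tcp_pos: [0.6187, -0.2361, 0.1614]
orientation: [0.0, 0.002, 1.0, -0.001]
wrist_force: [1.2, -0.9, -0.7]
finger_gap: 0.0651
t 15.6 tcp [ 0.6187 -0.2341  0.1612] yaw 179.8 F [-0.5  0.1 -1. ] gap 0.0652 q [-0.48  0.51  0.15  1.21  0.   -0.48]
tilt [ 2.e-04  1.e-04 -1.e+00]
 tool units total [-0.0391  0.0189  0.0766]  world d [ 0.0313  0.0151 -0.0612]
 turn units -0.04 after-turn tool units [-0.0392  0.0188  0.0766]
pad 725.0 8.5 d 64.6
0.53 -0.065 nan
0.53 -0.015 nan
0.705 -0.07 nan
0.705 -0.012 0.0468
  return _methods._mean(a, axis=axis, dtype=dtype,
  ret = ret.dtype.type(ret / rcount)
```

View pics/top8.png

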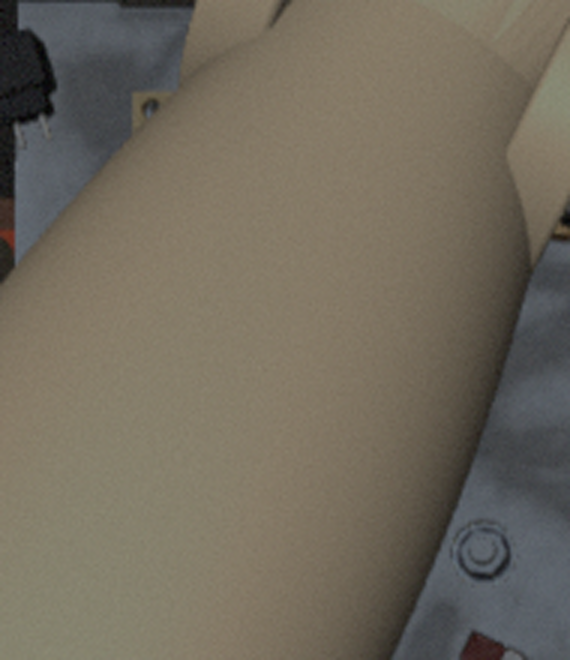

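The deck made contact at TCP 0.042, which matches an underside of 0.034. The arm now hides the deck, so I go to socket_30 next and verify from there.

```bash
python3 -m creep '{"hand":[65,65,65,65,65],"delta_pos":[[0.03,-0.003,0],[0.04,-0.003,0],[0.045,-0.003,0],[0.045,-0.003,0],[0.045,-0.003,0]],"turn":[-0.04,0,0,0,0]}' 60 >/dev/null
python3 -m creep '{"hand":[65,65,65,65,65],"delta_pos":[[0.0375,-0.002,0.02],[0.02,0,0.02],[0,0,0.02],[0,0,0],[0,0,0]],"turn":[0,0,0,0,0]}' 60
python3 - <<'E'
from h import *
c=env.read_camera('top'); save(c,'top9',(80,300,110,300),3); P=cloud(c)
go([.4087,-.2478,.034],180)
r0,r1,c0,c1=100,235,140,205
g=c['pixels'][r0:r1,c0:c1].max(2); m=(g<75).astype(np.uint8)
k,l,st,ce=cv2.connectedComponentsWithStats(m)
for i in range(1,k):
    if st[i,4]>60:
        rr,cc=np.nonzero(l==i); q=np.array([px(c,a+r0,b+c0,.0475)[:2] for a,b in zip(rr,cc)])*1000
        (x,y),rad=cv2.minEnclosingCircle(q.astype(np.float32)); print('pad',round(x,1),round(y,1),'d',round(2*rad,1))
for x,y in((.53,-.065),(.53,-.015),(.705,-.07),(.705,-.012)):
    m=(abs(P[...,0]-x)<.008)&(abs(P[...,1]-y)<.004); print(x,y,np.median(P[m][:,2]).round(4))
E
```

```text
clock: 16.43
tcp_pos: [0.4087, -0.2453, 0.1132]
orientation: [-0.0, -0.002, 1.0, 0.001]
wrist_force: [0.2, -0.1, 0.4]
finger_gap: 0.0648
t 16.48 tcp [ 0.4096 -0.246   0.1138] yaw -179.77 F [ 0.2 -0.2 -0.2] gap 0.0651 q [-0.71  0.21 -0.42  0.94  0.   -0.71]
tilt [ 7.e-04 -2.e-04 -1.e+00]
 tool units total [ 0.0012 -0.0022  0.0998]  world d [-0.0009 -0.0018 -0.0798]
 turn units 0.046 after-turn tool units [ 0.0011 -0.0022  0.0998]
pad 696.5 -37.9 d 67.2
pad 635.1 -41.1 d 48.4
pad 586.6 -40.8 d 41.3
pad 545.4 -40.8 d 34.4
0.53 -0.065 0.0463
0.53 -0.015 0.0463
0.705 -0.07 0.0451
0.705 -0.012 0.0465
```

View pics/top9.png

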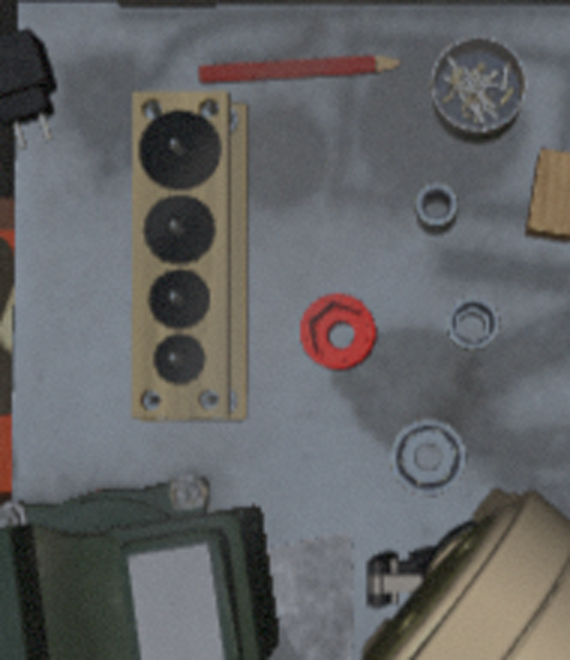

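The deck is seated flat: its top is at about 46 mm at all four points and pins show in all the holes. Pegs are at x = 0.545, 0.587, 0.635 and 0.691, y = -0.041. Now I grasp socket_30.

```bash
python3 -m creep '{"hand":[65,65,65,65,65],"delta_pos":[[0.001,-0.002,0.02],[0,0,0.03],[0,0,0.03],[0,0,0.02],[0,0,0]],"turn":[0.04,0,0,0,0]}' 60
python3 -m creep '{"hand":[55,50,46,42,38],"delta_pos":[[0,0,0],[0,0,0],[0,0,0],[0,0,0],[0,0,0]],"turn":[0,0,0,0,0]}' 60
python3 -m creep '{"hand":[38,38,38,38,38],"delta_pos":[[0,0,0],[0,0,0],[0,0,0],[0,0,0],[0,0,0]],"turn":[0,0,0,0,0]}' 80
python3 -m creep '{"hand":[38,38,38,38,38],"delta_pos":[[0,0,-0.01],[0,0,-0.02],[0,0,-0.03],[0,0,-0.03],[0,0,-0.03]],"turn":[0,0,0,0,0]}' 80
python3 -m creep '{"hand":[38,38,38,38,38],"delta_pos":[[0,0,-0.02],[0,0,-0.01],[0,0,0],[0,0,0],[0,0,0]],"turn":[0,0,0,0,0]}' 80
python3 - <<'E'
from h import *
c=env.read_camera('side'); save(c,'side10',(100,300,80,340),3)
go([.6351,-.041,.16],180)
E
```

```text
clock: 16.9
tcp_pos: [0.4077, -0.2468, 0.0312]
orientation: [-0.001, -0.0, 1.0, 0.001]
wrist_force: [-0.5, 0.7, 0.5]
finger_gap: 0.0653
clock: 17.32
tcp_pos: [0.4094, -0.2486, 0.0349]
orientation: [0.002, 0.0, 1.0, -0.0]
wrist_force: [-0.2, 3.4, 8.2]
finger_gap: 0.039
clock: 17.73
tcp_pos: [0.4093, -0.2486, 0.0349]
orientation: [0.002, 0.0, 1.0, -0.001]
wrist_force: [0.5, 2.9, 7.7]
finger_gap: 0.0391
clock: 18.15
tcp_pos: [0.4076, -0.248, 0.1305]
orientation: [-0.0, 0.001, 1.0, 0.0]
wrist_force: [0.8, 0.1, -2.1]
finger_gap: 0.039
clock: 18.57
tcp_pos: [0.4073, -0.2477, 0.1519]
orientation: [-0.001, 0.001, 1.0, 0.001]
wrist_force: [0.1, -0.5, -3.5]
finger_gap: 0.0393
t 18.62 tcp [ 0.4072 -0.2476  0.1517] yaw 179.94 F [ 0.4  0.4 -2.1] gap 0.0387 q [-0.71  0.18 -0.36  1.03 -0.   -0.71]
tilt [-0.0021  0.0017 -1.    ]
 tool units total [-0.2846  0.2585 -0.0105]  world d [0.2279 0.2066 0.0083]
 turn units -0.012 after-turn tool units [-0.2849  0.2582 -0.0104]
```

View pics/side10.png

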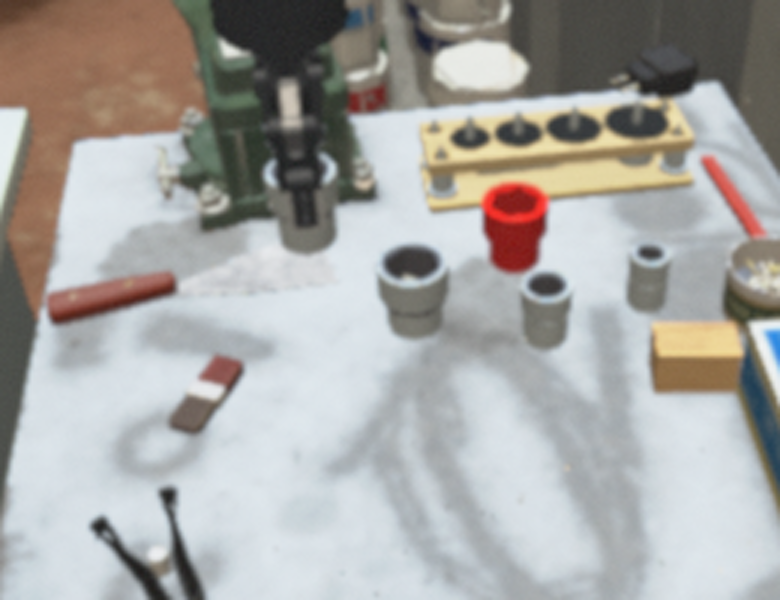

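```bash
python3 -m creep '{"hand":[38,38,38,38,38],"delta_pos":[[-0.02,0.018,-0.002],[-0.031,0.029,-0.003],[-0.034,0.029,-0.003],[-0.034,0.029,-0.003],[-0.034,0.029,0]],"turn":[0,0,0,0,0]}' 80 >/dev/null
python3 -m creep '{"hand":[38,38,38,38,38],"delta_pos":[[-0.034,0.03,0],[-0.034,0.03,0],[-0.034,0.034,0],[-0.02,0.02,0],[-0.01,0.01,0]],"turn":[0,0,0,0,0]}' 80
python3 -m creep '{"hand":[38,38,38,38,38],"delta_pos":[[0,0,0],[0,0,0],[0,0,0],[0,0,0],[0,0,0]],"turn":[0,0,0,0,0]}' 80
python3 - <<'E'
from h import *
c=env.read_camera('side'); save(c,'side11',(40,240,150,410),3)
go([.6357,-.041,.12],180)
E
```

```text
clock: 19.45
tcp_pos: [0.6375, -0.0393, 0.1597]
orientation: [-0.001, -0.001, 1.0, 0.0]
wrist_force: [0.6, -0.6, -2.7]
finger_gap: 0.0391
clock: 19.87
tcp_pos: [0.6355, -0.0432, 0.162]
orientation: [-0.0, 0.001, 1.0, -0.0]
wrist_force: [0.8, -0.6, -2.4]
finger_gap: 0.0389
t 19.92 tcp [ 0.6357 -0.0431  0.1622] yaw 179.85 F [-0.3 -0.6 -1.8] gap 0.0391 q [-0.19  0.46  0.07  1.18 -0.   -0.19]
tilt [ 1.e-04 -2.e-04 -1.e+00]
 tool units total [-0.      0.0027  0.0527]  world d [ 0.      0.0021 -0.0422]
 turn units -0.03 after-turn tool units [-0.      0.0026  0.0527]
```

View pics/side11.png

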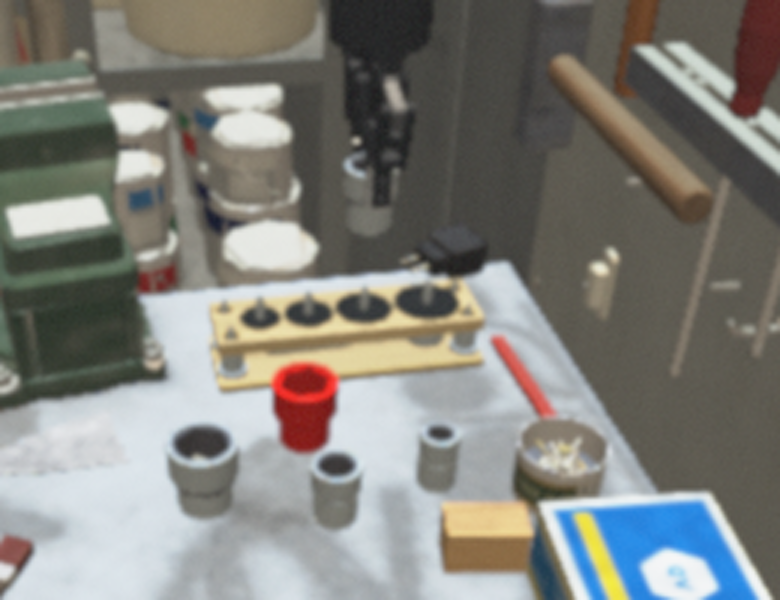

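```bash
python3 -m creep '{"hand":[38,38,38,38,38],"delta_pos":[[0,0.0027,0.015],[0,0,0.025],[0,0,0.02],[0,0,0.005],[0,0,0]],"turn":[-0.03,0,0,0,0]}' 80
python3 -m creep '{"hand":[38,38,38,38,38],"delta_pos":[[0,0,0],[0,0,0],[0,0,0],[0,0,0],[0,0,0]],"turn":[0,0,0,0,0]}' 80
python3 - <<'E'
from h import *
c=env.read_camera('side'); save(c,'side12',(70,190,200,360),5)
go([.6357,-.041,.083],180)
E
```

```text
clock: 20.33
tcp_pos: [0.6348, -0.0402, 0.1086]
orientation: [-0.002, -0.0, 1.0, 0.0]
wrist_force: [-0.3, -0.5, -2.6]
finger_gap: 0.0393
clock: 20.75
tcp_pos: [0.6367, -0.04, 0.1107]
orientation: [0.001, -0.001, 1.0, -0.0]
wrist_force: [-0.5, -0.8, -1.7]
finger_gap: 0.0389
t 20.8 tcp [ 0.6366 -0.0399  0.1105] yaw -179.9 F [-0.9 -0.4 -3. ] gap 0.039 q [-0.19  0.5  -0.01  1.07 -0.   -0.19]
tilt [ 1.e-03 -3.e-04 -1.e+00]
 tool units total [ 0.0012 -0.0013  0.0344]  world d [-0.0009 -0.0011 -0.0275]
 turn units 0.019 after-turn tool units [ 0.0011 -0.0013  0.0344]
```

View pics/side12.png

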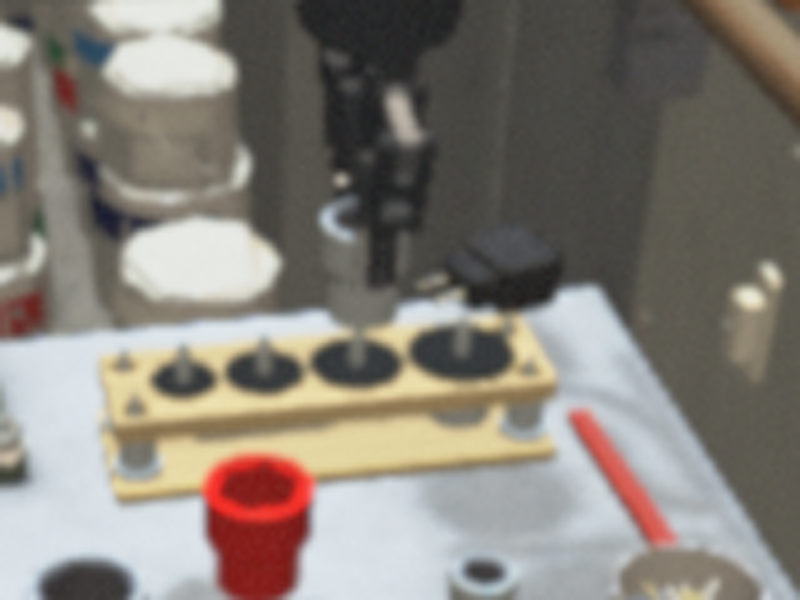

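The peg at (357,340) lies centred under the socket at (360,310). Lowering and releasing.

```bash
python3 -m creep '{"hand":[38,38,38,38,38],"delta_pos":[[0.001,-0.0013,0.005],[0,0,0.008],[0,0,0.008],[0,0,0.007],[0,0,0.003]],"turn":[0,0,0,0,0]}' 80
python3 -m creep '{"hand":[38,38,38,38,38],"delta_pos":[[0,0,0],[0,0,0.002],[0,0,0],[0,0,0],[0,0,0]],"turn":[0,0,0,0,0]}' 80
python3 - <<'E'
from h import *
c=env.read_camera('side'); save(c,'side13',(70,190,200,360),5)
go([.6357,-.041,.0824],180)
E
```

```text
clock: 21.22
tcp_pos: [0.6345, -0.0408, 0.0833]
orientation: [-0.001, -0.001, 1.0, 0.0]
wrist_force: [-0.3, 0.3, -3.2]
finger_gap: 0.0393
clock: 21.63
tcp_pos: [0.6357, -0.041, 0.0838]
orientation: [0.0, -0.001, 1.0, -0.0]
wrist_force: [0.2, -0.6, -3.0]
finger_gap: 0.0393
t 21.68 tcp [ 0.6357 -0.041   0.0838] yaw -179.91 F [-0.3  0.3 -2.9] gap 0.0388 q [-0.19  0.52 -0.05  1.01 -0.   -0.19]
tilt [ 6.e-04 -2.e-04 -1.e+00]
 tool units total [-0.     -0.      0.0018]  world d [ 0.     -0.     -0.0014]
 turn units 0.018 after-turn tool units [-0.     -0.      0.0018]
```

View pics/side13.png

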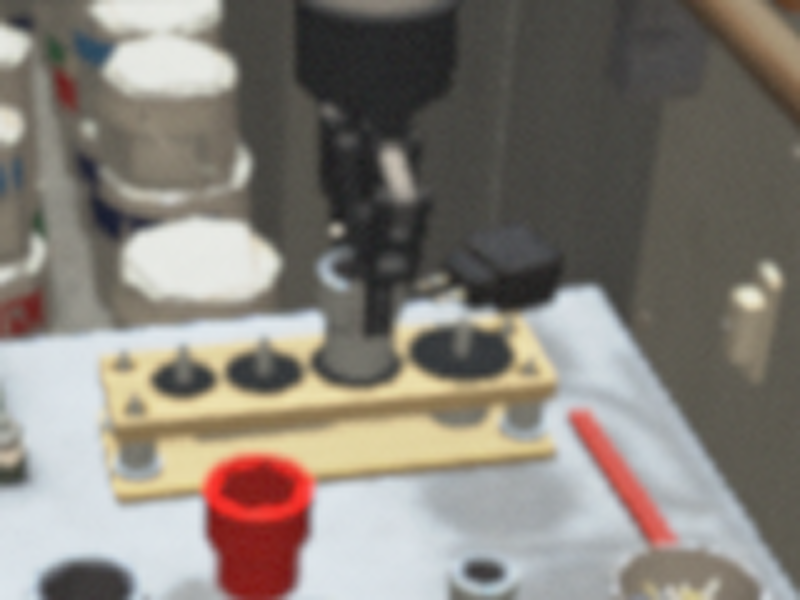

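```bash
python3 -m creep '{"hand":[38,38,38,38,38],"delta_pos":[[0,0,0.001],[0,0,0.001],[0,0,0],[0,0,0],[0,0,0]],"turn":[0,0,0,0,0]}' 80
python3 -m creep '{"hand":[42,46,52,58,62],"delta_pos":[[0,0,0],[0,0,0],[0,0,0],[0,0,0],[0,0,0]],"turn":[0,0,0,0,0]}' 80
python3 -m creep '{"hand":[62,62,62,62,62],"delta_pos":[[0,0,0],[0,0,-0.015],[0,0,-0.025],[0,0,-0.03],[0,0,-0.03]],"turn":[0,0,0,0,0]}' 80
python3 -m creep '{"hand":[70,70,70,70,70],"delta_pos":[[0.02,-0.02,0],[0.033,-0.033,0],[0.035,-0.036,0],[0.035,-0.036,0],[0.035,-0.036,0]],"turn":[0,0,0,0,0]}' 60
python3 -m creep '{"hand":[70,70,70,70,70],"delta_pos":[[0.03,-0.032,0.01],[0.013,-0.02,0.02],[0,0,0.01],[0,0,0],[0,0,0]],"turn":[0,0,0,0,0]}' 60
python3 - <<'E'
from h import *
c=env.read_camera('side'); save(c,'side14',(70,230,150,360),3.7)
c=env.read_camera('top'); save(c,'top14',(80,230,140,300),4)
go([.4747,-.2111,.044],180)
E
```

```text
clock: 22.1
tcp_pos: [0.6359, -0.041, 0.0826]
orientation: [0.001, -0.001, 1.0, -0.0]
wrist_force: [-1.2, 0.4, 2.6]
finger_gap: 0.0392
clock: 22.52
tcp_pos: [0.6354, -0.041, 0.0817]
orientation: [-0.0, -0.001, 1.0, -0.0]
wrist_force: [-0.2, 0.0, -0.3]
finger_gap: 0.0621
clock: 22.93
tcp_pos: [0.6349, -0.0408, 0.1621]
orientation: [-0.001, -0.001, 1.0, 0.0]
wrist_force: [0.6, -0.2, 0.6]
finger_gap: 0.0624
clock: 23.35
tcp_pos: [0.508, -0.1707, 0.1619]
orientation: [0.0, -0.001, 1.0, -0.0]
wrist_force: [0.6, -1.3, 0.6]
finger_gap: 0.0702
clock: 23.77
tcp_pos: [0.4749, -0.2112, 0.1297]
orientation: [-0.0, -0.001, 1.0, 0.0]
wrist_force: [0.4, -0.4, 0.8]
finger_gap: 0.0701
t 23.87 tcp [ 0.4759 -0.2111  0.1304] yaw -179.83 F [-0.1  0.3 -0.5] gap 0.0701 q [-0.57  0.27 -0.3   1.    0.   -0.57]
tilt [ 9.e-04 -3.e-04 -1.e+00]
 tool units total [0.0016 0.     0.1081]  world d [-0.0012 -0.     -0.0864]
 turn units 0.035 after-turn tool units [ 0.0015 -0.      0.1081]
```

View pics/side14.png

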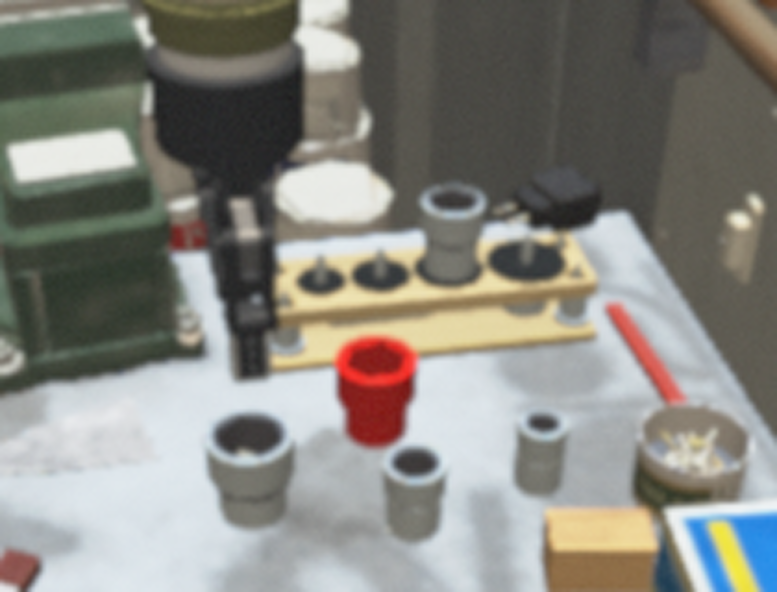

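View pics/top14.png

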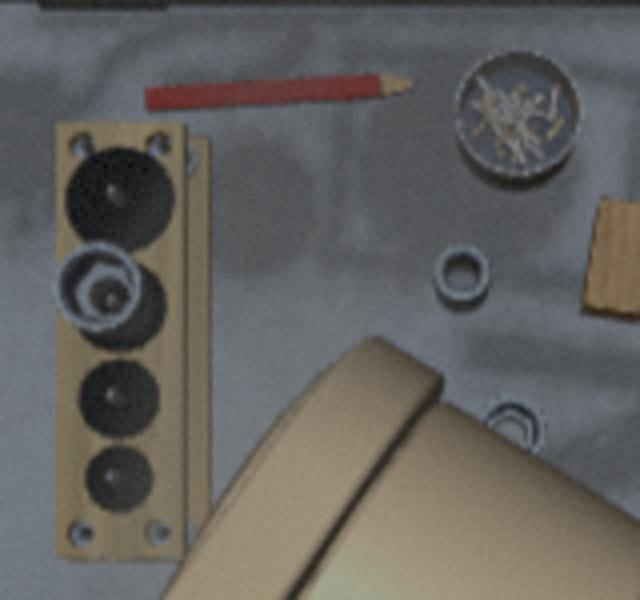

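Socket_30 stands upright on its pad in both views. Now socket_36, the grey one with 51 mm measured diameter.

```bash
python3 -m creep '{"hand":[70,70,70,70,70],"delta_pos":[[0.0015,0,0.02],[0,0,0.035],[0,0,0.035],[0,0,0.02],[0,0,0]],"turn":[0.03,0,0,0,0]}' 60
python3 -m creep '{"hand":[64,60,56,52,48],"delta_pos":[[0,0,0],[0,0,0],[0,0,0],[0,0,0],[0,0,0]],"turn":[0,0,0,0,0]}' 60
python3 -m creep '{"hand":[44,44,44,44,44],"delta_pos":[[0,0,0],[0,0,0],[0,0,0],[0,0,0],[0,0,0]],"turn":[0,0,0,0,0]}' 90
python3 -m creep '{"hand":[44,44,44,44,44],"delta_pos":[[0,0,-0.01],[0,0,-0.02],[0,0,-0.03],[0,0,-0.03],[0,0,-0.03]],"turn":[0,0,0,0,0]}' 90
python3 -m creep '{"hand":[44,44,44,44,44],"delta_pos":[[0,0,-0.02],[0,0,-0.01],[0,0,0],[0,0,0],[0,0,0]],"turn":[0,0,0,0,0]}' 90
python3 - <<'E'
from h import *
c=env.read_camera('side'); save(c,'side15',(70,230,150,360),3.7)
go([.6912,-.041,.17],180)
E
```

```text
clock: 24.28
tcp_pos: [0.4725, -0.2093, 0.0391]
orientation: [-0.002, -0.001, 1.0, 0.001]
wrist_force: [0.1, 0.5, -1.0]
finger_gap: 0.0701
clock: 24.7
tcp_pos: [0.475, -0.2119, 0.0435]
orientation: [0.001, 0.0, 1.0, -0.0]
wrist_force: [-0.0, 1.6, 6.5]
finger_gap: 0.0484
clock: 25.12
tcp_pos: [0.4751, -0.2119, 0.0442]
orientation: [0.002, 0.0, 1.0, -0.001]
wrist_force: [-0.4, 3.4, 10.3]
finger_gap: 0.0458
clock: 25.53
tcp_pos: [0.473, -0.2113, 0.1389]
orientation: [-0.001, 0.001, 1.0, 0.0]
wrist_force: [0.1, 0.9, -3.0]
finger_gap: 0.0455
clock: 25.95
tcp_pos: [0.4728, -0.2111, 0.1605]
orientation: [-0.001, 0.001, 1.0, 0.001]
wrist_force: [-1.5, 0.9, -3.9]
finger_gap: 0.0459
t 26.0 tcp [ 0.4727 -0.2111  0.1603] yaw 179.94 F [ 0.4 -0.1 -2.4] gap 0.0459 q [-0.57  0.25 -0.25  1.08 -0.   -0.57]
tilt [-0.0024  0.0015 -1.    ]
 tool units total [-0.2728  0.2129 -0.0124]  world d [0.2185 0.1701 0.0097]
 turn units -0.013 after-turn tool units [-0.2731  0.2126 -0.0121]
```

View pics/side15.png

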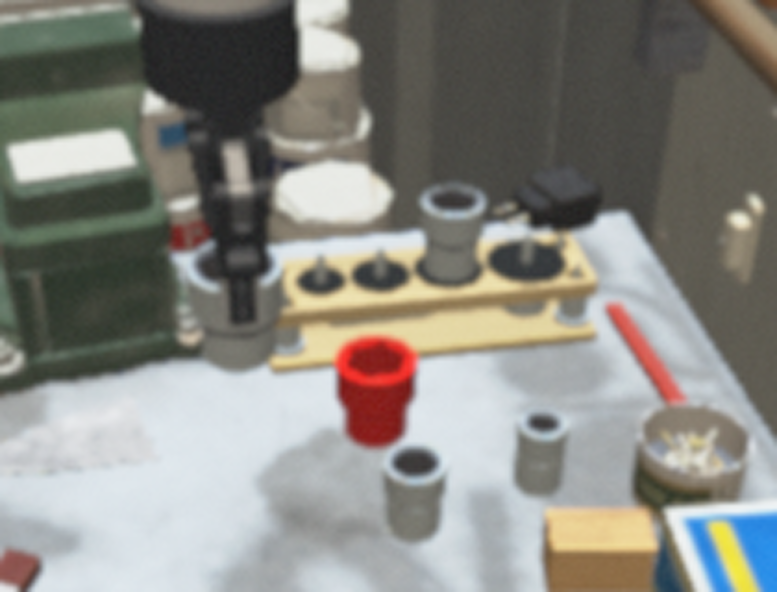

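Run:
```python
import numpy as np
P=np.load('P.npy'); r,c=np.mgrid[0:384,0:512]
m=(P[...,2]>.1)&(P[...,2]<.6)&(P[...,1]>-.2)&(P[...,1]<.12)&(P[...,0]>.6)&(r<110)
w=P[m]
for lo in np.arange(.1,.6,.05):
    k=(w[:,2]>=lo)&(w[:,2]<lo+.05)
    if k.sum(): print(round(lo,2),k.sum(),'xmin',np.percentile(w[k,0],1).round(3),'y',np.percentile(w[k,1],[2,98]).round(2))
```

```text
0.1 1489 xmin 0.788 y [-0.19  0.11]
0.15 1009 xmin 0.762 y [-0.18  0.12]
0.2 1786 xmin 0.762 y [-0.17  0.12]
0.25 4404 xmin 0.762 y [-0.19  0.11]
0.3 3133 xmin 0.767 y [-0.2   0.11]
0.35 572 xmin 0.772 y [-0.16 -0.03]
```

```bash
python3 -m creep '{"hand":[44,44,44,44,44],"delta_pos":[[-0.02,0.016,-0.002],[-0.031,0.025,-0.003],[-0.033,0.025,-0.003],[-0.033,0.025,-0.003],[-0.033,0.025,0]],"turn":[0,0,0,0,0]}' 90 >/dev/null
python3 -m creep '{"hand":[44,44,44,44,44],"delta_pos":[[-0.03,0.03,0],[-0.03,0.03,0],[-0.02,0.02,0],[-0.005,0.01,0],[0,0,0]],"turn":[0,0,0,0,0]}' 90
python3 -m creep '{"hand":[44,44,44,44,44],"delta_pos":[[0,0,0],[0,0,0],[0,0,0],[0,0,0],[0,0,0]],"turn":[0,0,0,0,0]}' 90
python3 - <<'E'
from h import *
c=env.read_camera('side'); save(c,'side16',(0,200,180,440),3)
go([.6916,-.041,.128],180)
E
```

```text
clock: 26.83
tcp_pos: [0.662, -0.0447, 0.1684]
orientation: [-0.001, -0.001, 1.0, 0.0]
wrist_force: [-0.3, -0.7, -3.4]
finger_gap: 0.0458
clock: 27.25
tcp_pos: [0.6615, -0.048, 0.171]
orientation: [0.0, 0.001, 1.0, -0.0]
wrist_force: [0.5, 0.0, -3.7]
finger_gap: 0.0459
t 27.3 tcp [ 0.6616 -0.0478  0.171 ] yaw 179.88 F [ 0.4 -0.6 -3.6] gap 0.0454 q [-0.19  0.51  0.17  1.23 -0.   -0.19]
tilt [ 4.e-04 -2.e-04 -1.e+00]
 tool units total [-0.0375  0.0086  0.0538]  world d [ 0.03    0.0068 -0.043 ]
 turn units -0.025 after-turn tool units [-0.0375  0.0085  0.0538]
```

View pics/side16.png

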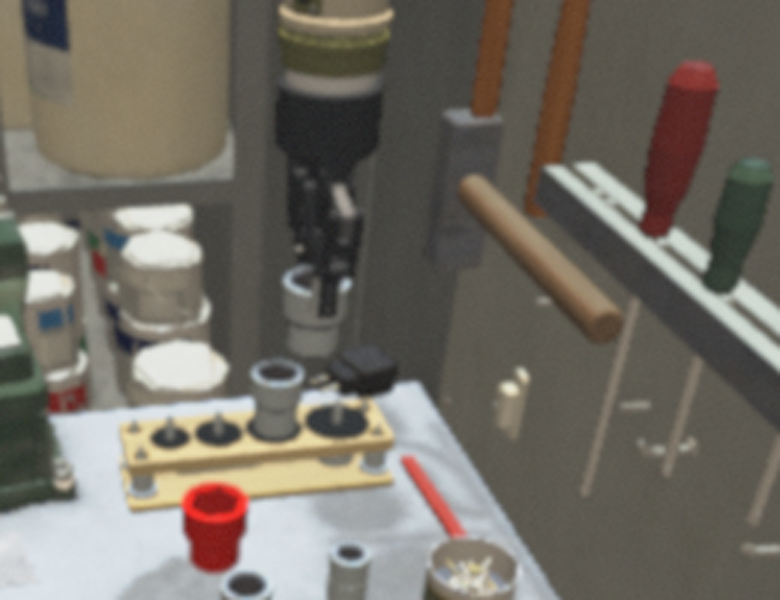

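```bash
python3 -m creep '{"hand":[44,44,44,44,44],"delta_pos":[[-0.01,0.003,0],[-0.015,0.003,0],[-0.01,0.0025,0],[-0.002,0,0],[0,0,0]],"turn":[-0.02,0,0,0,0]}' 90
python3 -m creep '{"hand":[44,44,44,44,44],"delta_pos":[[0,0,0.015],[0,0,0.02],[0,0,0.013],[0,0,0.003],[0,0,0]],"turn":[0,0,0,0,0]}' 90
python3 -m creep '{"hand":[44,44,44,44,44],"delta_pos":[[0,0,0],[0,0,0],[0,0,0],[0,0,0],[0,0,0]],"turn":[0,0,0,0,0]}' 90
python3 - <<'E'
from h import *
c=env.read_camera('side'); save(c,'side17',(50,190,200,380),4)
go([.6916,-.041,.0925],180)
E
```

```text
clock: 27.72
tcp_pos: [0.6916, -0.0404, 0.1705]
orientation: [-0.0, -0.0, 1.0, -0.0]
wrist_force: [0.0, 1.0, -3.5]
finger_gap: 0.0457
clock: 28.13
tcp_pos: [0.6902, -0.0402, 0.1286]
orientation: [-0.001, -0.0, 1.0, 0.0]
wrist_force: [0.6, 0.8, -3.4]
finger_gap: 0.0459
clock: 28.55
tcp_pos: [0.6918, -0.0402, 0.1305]
orientation: [0.0, -0.0, 1.0, -0.0]
wrist_force: [-0.9, -0.4, -3.6]
finger_gap: 0.0457
t 28.6 tcp [ 0.6917 -0.0402  0.1303] yaw -179.95 F [-0.2 -0.2 -3.4] gap 0.046 q [-0.17  0.59  0.2   1.18 -0.   -0.17]
tilt [ 7.e-04 -2.e-04 -1.e+00]
 tool units total [ 0.0002 -0.001   0.0473]  world d [-0.0001 -0.0008 -0.0378]
 turn units 0.009 after-turn tool units [ 0.0001 -0.001   0.0473]
```

View pics/side17.png

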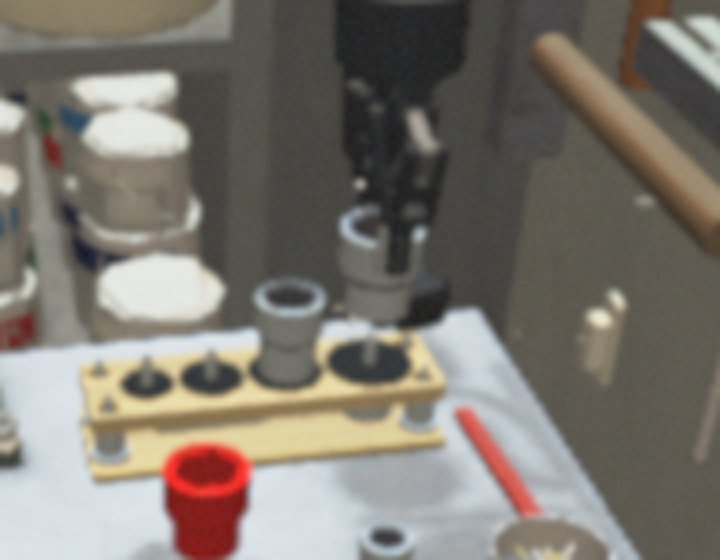

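Run:
```python
from h import *
c=env.read_camera('side'); M=q2R(c['orientation']); o=np.array(c['origin'])
for x in(.6912,.6917):
  for z in(.0475,.07,.086,.144):
    q=M.T@(np.array([x,-.041,z])-o); u=q[0]/q[2]*c['fx']+c['cx']; v=q[1]/q[2]*c['fy']+c['cy']; print(x,z,'crop px',round((u-200)*4,1),round((v-50)*4,1))
P=cloud(c); m=(P[...,2]>.089)&(P[...,2]<.108)&(abs(P[...,0]-.69)<.04)&(P[...,1]<-.02)&(P[...,1]>-.08)
m2=m&(abs(P[...,2]-.098)<.008); w=P[m2]; print('socket lower part x range',np.percentile(w[:,0],[1,50,99]).round(4),'y',w[:,1].min().round(4),len(w))
m=(P[...,2]>.055)&(P[...,2]<.068)&(abs(P[...,0]-.69)<.02)&(abs(P[...,1]+.041)<.02); print('peg',P[m][:,0].mean().round(4),m.sum())
```

```text
0.6912 0.0475 crop px 368.9 361.6
0.6912 0.07 crop px 371.5 331.7
0.6912 0.086 crop px 373.4 309.8
0.6912 0.144 crop px 380.8 226.7
0.6917 0.0475 crop px 369.6 361.5
0.6917 0.07 crop px 372.2 331.6
0.6917 0.086 crop px 374.2 309.7
0.6917 0.144 crop px 381.5 226.6
socket lower part x range [0.6509 0.6813 0.7101] y -0.0624 116
peg 0.6902 14
```

```bash
python3 -m creep '{"hand":[44,44,44,44,44],"delta_pos":[[0.0015,-0.001,0.006],[0,0,0.012],[0,0,0.012],[0,0,0.01],[0,0,0.004]],"turn":[0,0,0,0,0]}' 90
python3 -m creep '{"hand":[44,44,44,44,44],"delta_pos":[[0,0,0],[0,0,0.002],[0,0,0],[0,0,0],[0,0,0]],"turn":[0,0,0,0,0]}' 90
python3 - <<'E'
from h import *
c=env.read_camera('side'); save(c,'side18',(50,190,200,380),4)
go([.6906,-.041,.0917],180)
E
```

```text
clock: 29.07
tcp_pos: [0.6888, -0.0407, 0.0919]
orientation: [-0.002, -0.0, 1.0, 0.0]
wrist_force: [-1.2, 0.5, 3.4]
finger_gap: 0.0455
clock: 29.48
tcp_pos: [0.6906, -0.041, 0.0935]
orientation: [0.0, -0.0, 1.0, -0.0]
wrist_force: [-0.1, -1.0, -4.1]
finger_gap: 0.0454
t 29.53 tcp [ 0.6906 -0.041   0.0935] yaw -179.96 F [ 0.8 -0.8 -3.7] gap 0.0457 q [-0.18  0.61  0.14  1.1  -0.   -0.18]
tilt [ 7.e-04 -2.e-04 -1.e+00]
 tool units total [-0.      0.      0.0022]  world d [ 0.      0.     -0.0018]
 turn units 0.008 after-turn tool units [-0.      0.      0.0022]
```

View pics/side18.png

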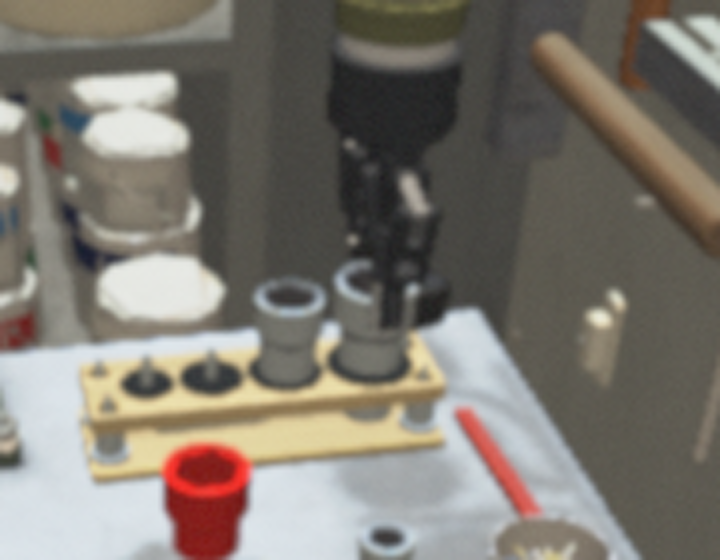

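```bash
python3 -m creep '{"hand":[44,44,44,44,44],"delta_pos":[[0,0,0.0012],[0,0,0.001],[0,0,0],[0,0,0],[0,0,0]],"turn":[0,0,0,0,0]}' 90
python3 -m creep '{"hand":[48,54,60,66,68],"delta_pos":[[0,0,0],[0,0,0],[0,0,0],[0,0,0],[0,0,0]],"turn":[0,0,0,0,0]}' 90
python3 -m creep '{"hand":[68,68,68,68,68],"delta_pos":[[0,0,0],[0,0,-0.015],[0,0,-0.025],[0,0,-0.03],[0,0,-0.03]],"turn":[0,0,0,0,0]}' 80
python3 -m creep '{"hand":[60,60,60,60,60],"delta_pos":[[0.02,-0.02,0],[0.025,-0.038,0],[0.025,-0.04,0],[0.025,-0.04,0],[0.025,-0.04,0]],"turn":[0,0,0,0,0]}' 60
python3 -m creep '{"hand":[60,60,60,60,60],"delta_pos":[[0.02,-0.04,0.01],[0.015,-0.033,0.02],[0,0,0.02],[0,0,0],[0,0,0]],"turn":[0,0,0,0,0]}' 60
python3 - <<'E'
from h import *
c=env.read_camera('side'); save(c,'side19',(70,230,150,360),3.7)
go([.5664,-.2437,.037],180)
E
```

```text
clock: 29.95
tcp_pos: [0.6906, -0.041, 0.0919]
orientation: [0.0, -0.0, 1.0, -0.0]
wrist_force: [-0.0, 0.7, 0.6]
finger_gap: 0.0455
clock: 30.37
tcp_pos: [0.6905, -0.0411, 0.0915]
orientation: [0.0, -0.0, 1.0, -0.0]
wrist_force: [0.0, 0.1, -0.0]
finger_gap: 0.0681
clock: 30.78
tcp_pos: [0.69, -0.0409, 0.1727]
orientation: [-0.0, -0.0, 1.0, 0.0]
wrist_force: [1.2, -0.2, 0.6]
finger_gap: 0.0679
clock: 31.2
tcp_pos: [0.5937, -0.1845, 0.1727]
orientation: [0.001, -0.001, 1.0, -0.0]
wrist_force: [0.6, -0.4, 0.6]
finger_gap: 0.0601
clock: 31.62
tcp_pos: [0.5659, -0.2418, 0.1315]
orientation: [-0.001, 0.0, 1.0, 0.0]
wrist_force: [0.1, 0.1, -0.3]
finger_gap: 0.0603
t 31.67 tcp [ 0.5668 -0.2416  0.1323] yaw -179.94 F [ 0.6  0.3 -1. ] gap 0.06 q [-0.53  0.44 -0.04  1.09  0.   -0.53]
tilt [ 5.e-04 -1.e-04 -1.e+00]
 tool units total [ 0.0005 -0.0026  0.1192]  world d [-0.0004 -0.0021 -0.0953]
 turn units 0.012 after-turn tool units [ 0.0004 -0.0026  0.1192]
```

View pics/side19.png

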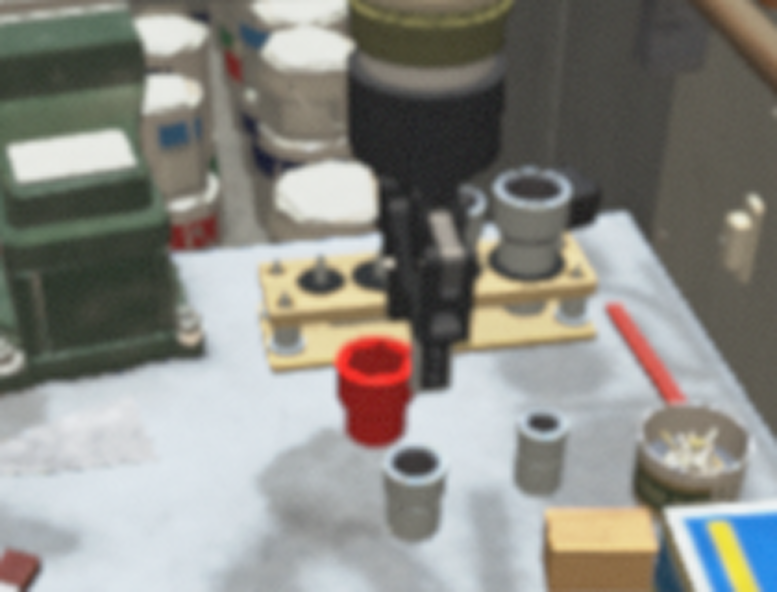

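Socket_36 is seated. Now socket_24.

```bash
python3 -m creep '{"hand":[60,60,60,60,60],"delta_pos":[[0.0005,-0.0026,0.022],[0,0,0.035],[0,0,0.035],[0,0,0.023],[0,0,0.003]],"turn":[0,0,0,0,0]}' 60
python3 -m creep '{"hand":[54,48,44,40,36],"delta_pos":[[0,0,0],[0,0,0],[0,0,0],[0,0,0],[0,0,0]],"turn":[0,0,0,0,0]}' 60
python3 -m creep '{"hand":[30,30,30,30,30],"delta_pos":[[0,0,0],[0,0,0],[0,0,0],[0,0,0],[0,0,0]],"turn":[0,0,0,0,0]}' 80
python3 -m creep '{"hand":[30,30,30,30,30],"delta_pos":[[0,0,-0.01],[0,0,-0.02],[0,0,-0.03],[0,0,-0.03],[0,0,-0.03]],"turn":[0,0,0,0,0]}' 80
python3 -m creep '{"hand":[30,30,30,30,30],"delta_pos":[[0,0,-0.03],[0,0,-0.01],[0,0,0],[0,0,0],[0,0,0]],"turn":[0,0,0,0,0]}' 80
python3 - <<'E'
from h import *
c=env.read_camera('side'); save(c,'side20',(70,230,150,360),3.7)
go([.5866,-.041,.17],180)
E
```

```text
clock: 32.08
tcp_pos: [0.5651, -0.2417, 0.0345]
orientation: [-0.002, -0.001, 1.0, 0.001]
wrist_force: [-0.2, 0.4, -1.1]
finger_gap: 0.0598
clock: 32.5
tcp_pos: [0.5671, -0.2443, 0.0385]
orientation: [0.001, -0.0, 1.0, -0.001]
wrist_force: [0.6, 1.5, 0.6]
finger_gap: 0.0359
clock: 32.92
tcp_pos: [0.5671, -0.2441, 0.0388]
orientation: [0.001, -0.001, 1.0, -0.0]
wrist_force: [-0.7, 1.8, 6.8]
finger_gap: 0.0316
clock: 33.33
tcp_pos: [0.5654, -0.2438, 0.1339]
orientation: [-0.001, -0.0, 1.0, 0.0]
wrist_force: [0.4, 0.0, -2.2]
finger_gap: 0.0317
clock: 33.75
tcp_pos: [0.565, -0.2435, 0.1631]
orientation: [-0.001, -0.0, 1.0, 0.001]
wrist_force: [-0.6, 0.9, -2.0]
finger_gap: 0.0315
t 33.8 tcp [ 0.5649 -0.2433  0.1628] yaw -179.96 F [-0.7 -0.3 -2.5] gap 0.0319 q [-0.54  0.43  0.01  1.16 -0.   -0.54]
tilt [-0.0031  0.0017 -1.    ]
 tool units total [-0.0272  0.2529 -0.0086]  world d [0.0217 0.2023 0.0072]
 turn units 0.008 after-turn tool units [-0.0271  0.2529 -0.009 ]
```

View pics/side20.png

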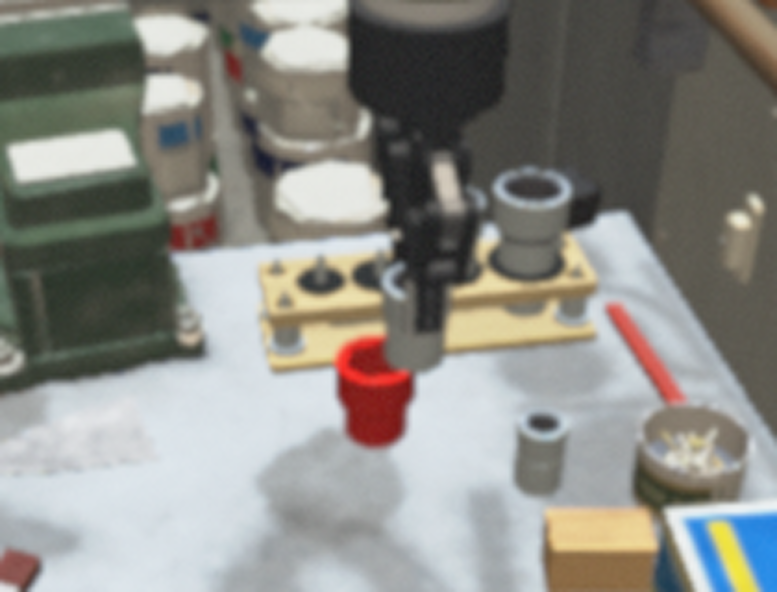

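```bash
python3 -m creep '{"hand":[30,30,30,30,30],"delta_pos":[[-0.004,0.02,-0.002],[-0.006,0.033,-0.003],[-0.006,0.037,-0.002],[-0.006,0.037,0],[-0.005,0.037,0]],"turn":[0,0,0,0,0]}' 80 >/dev/null
python3 -m creep '{"hand":[30,30,30,30,30],"delta_pos":[[0,0.037,0],[0,0.03,0],[0,0.018,0],[0,0.004,0],[0,0,0]],"turn":[0,0,0,0,0]}' 80
python3 -m creep '{"hand":[30,30,30,30,30],"delta_pos":[[0,0,0],[0,0,0],[0,0,0],[0,0,0],[0,0,0]],"turn":[0,0,0,0,0]}' 80
python3 - <<'E'
from h import *
go([.5869,-.041,.122],180)
E
```

```text
clock: 34.63
tcp_pos: [0.587, -0.0408, 0.1696]
orientation: [-0.001, -0.001, 1.0, -0.0]
wrist_force: [0.6, 0.4, -2.2]
finger_gap: 0.0317
clock: 35.05
tcp_pos: [0.5875, -0.0424, 0.1705]
orientation: [0.0, 0.0, 1.0, -0.0]
wrist_force: [-1.0, 0.2, -2.3]
finger_gap: 0.0316
t 35.05 tcp [ 0.5875 -0.0424  0.1705] yaw 179.97 F [-1.   0.2 -2.3] gap 0.0316 q [-0.21  0.37 -0.05  1.15 -0.   -0.21]
tilt [ 1.e-04 -2.e-04 -1.e+00]
 tool units total [0.0008 0.0018 0.0607]  world d [-0.0006  0.0014 -0.0485]
 turn units -0.006 after-turn tool units [0.0008 0.0018 0.0607]
```

```bash
python3 -m creep '{"hand":[30,30,30,30,30],"delta_pos":[[0.001,0.0018,0.015],[0,0,0.022],[0,0,0.018],[0,0,0.005],[0,0,0]],"turn":[0,0,0,0,0]}' 80
python3 -m creep '{"hand":[30,30,30,30,30],"delta_pos":[[0,0,0],[0,0,0],[0,0,0],[0,0,0],[0,0,0]],"turn":[0,0,0,0,0]}' 80
python3 - <<'E'
from h import *
c=env.read_camera('side'); save(c,'side21',(60,190,180,350),4.5)
go([.5869,-.041,.087],180)
M=q2R(c['orientation']); o=np.array(c['origin'])
for z in(.0475,.07,.084):
    q=M.T@(np.array([.5866,-.041,z])-o); u=q[0]/q[2]*c['fx']+c['cx']; v=q[1]/q[2]*c['fy']+c['cy']; print(z,'crop px',round((u-180)*4.5,1),round((v-60)*4.5,1))
E
```

```text
clock: 35.47
tcp_pos: [0.5856, -0.0401, 0.1212]
orientation: [-0.001, -0.0, 1.0, 0.0]
wrist_force: [-0.3, 0.3, -1.5]
finger_gap: 0.0318
clock: 35.88
tcp_pos: [0.5871, -0.0402, 0.1232]
orientation: [0.001, -0.0, 1.0, -0.0]
wrist_force: [-0.1, -0.1, -2.4]
finger_gap: 0.0316
t 35.93 tcp [ 0.587  -0.0401  0.123 ] yaw -179.95 F [-0.3 -0.1 -3.3] gap 0.0315 q [-0.2   0.4  -0.13  1.04 -0.   -0.21]
tilt [ 8.e-04 -3.e-04 -1.e+00]
 tool units total [ 0.0001 -0.0011  0.045 ]  world d [-0.0001 -0.0009 -0.036 ]
 turn units 0.01 after-turn tool units [ 0.0001 -0.0011  0.045 ]
0.0475 crop px 327.4 378.9
0.07 crop px 327.8 344.8
0.084 crop px 328.0 323.1
```

View pics/side21.png

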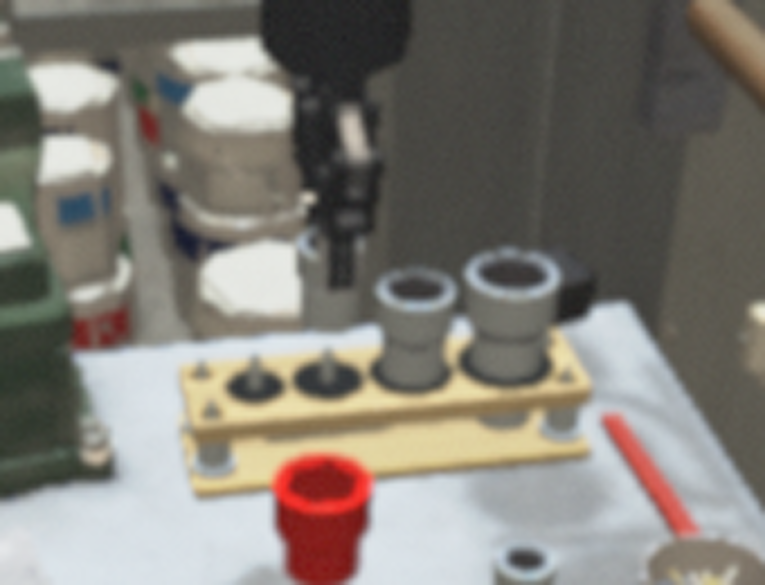

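```bash
python3 -m creep '{"hand":[30,30,30,30,30],"delta_pos":[[0.001,-0.001,0.006],[0,0,0.012],[0,0,0.012],[0,0,0.009],[0,0,0.004]],"turn":[0,0,0,0,0]}' 80
python3 -m creep '{"hand":[30,30,30,30,30],"delta_pos":[[0,0,0],[0,0,0.001],[0,0,0.001],[0,0,0.001],[0,0,0]],"turn":[0,0,0,0,0]}' 80
python3 - <<'E'
from h import *
c=env.read_camera('side'); save(c,'side22',(60,190,180,350),4.5)
go([.5869,-.041,.0863],180)
E
```

```text
clock: 36.35
tcp_pos: [0.5847, -0.0406, 0.0862]
orientation: [-0.001, -0.0, 1.0, 0.0]
wrist_force: [-4.9, 1.9, 18.5]
finger_gap: 0.0319
clock: 36.77
tcp_pos: [0.5861, -0.0409, 0.0864]
orientation: [0.0, -0.0, 1.0, -0.0]
wrist_force: [-0.8, 0.5, 2.7]
finger_gap: 0.0321
t 36.82 tcp [ 0.5862 -0.0409  0.0864] yaw -179.95 F [-2.3  0.9  3. ] gap 0.0315 q [-0.21  0.43 -0.18  0.96 -0.   -0.21]
tilt [ 9.e-04 -3.e-04 -1.e+00]
 tool units total [-0.0009 -0.0001  0.0001]  world d [ 0.0007 -0.0001 -0.0001]
 turn units 0.01 after-turn tool units [-0.0009 -0.0001  0.0001]
```

View pics/side22.png

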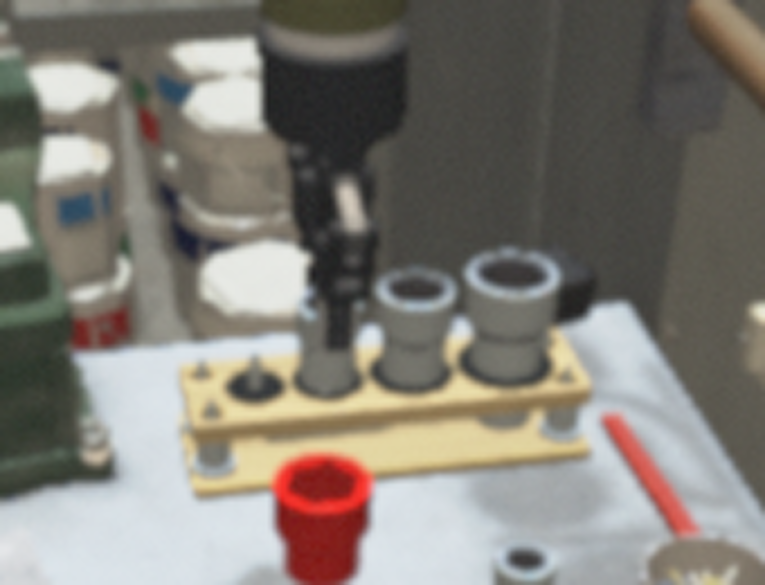

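Seated on the pad. Release, then go to socket_17.

```bash
python3 -m creep '{"hand":[34,40,46,52,56],"delta_pos":[[0,0,0],[0,0,0],[0,0,0],[0,0,0],[0,0,0]],"turn":[0,0,0,0,0]}' 80
python3 -m creep '{"hand":[56,56,56,56,56],"delta_pos":[[0,0,0],[0,0,-0.015],[0,0,-0.025],[0,0,-0.03],[0,0,-0.03]],"turn":[0,0,0,0,0]}' 80
python3 -m creep '{"hand":[55,55,55,55,55],"delta_pos":[[0,-0.02,0],[-0.015,-0.038,0],[-0.02,-0.04,0],[-0.02,-0.04,0],[-0.015,-0.04,0]],"turn":[0,0,0,0,0]}' 60
python3 -m creep '{"hand":[55,55,55,55,55],"delta_pos":[[-0.01,-0.03,0.01],[0,-0.015,0.02],[0,0,0.015],[0,0,0],[0,0,0]],"turn":[0,0,0,0,0]}' 60
python3 - <<'E'
from h import *
c=env.read_camera('side'); save(c,'side23',(70,230,150,360),3.7)
go([.6503,-.2192,.034],180)
E
```

```text
clock: 37.23
tcp_pos: [0.586, -0.041, 0.0857]
orientation: [0.0, -0.0, 1.0, -0.0]
wrist_force: [-0.2, -0.1, -0.1]
finger_gap: 0.0556
clock: 37.65
tcp_pos: [0.5854, -0.0408, 0.1661]
orientation: [-0.001, -0.0, 1.0, 0.0]
wrist_force: [0.7, 0.2, -0.8]
finger_gap: 0.056
clock: 38.07
tcp_pos: [0.643, -0.1846, 0.166]
orientation: [0.001, -0.001, 1.0, -0.0]
wrist_force: [0.7, -0.2, 0.1]
finger_gap: 0.0549
clock: 38.48
tcp_pos: [0.6492, -0.2191, 0.1287]
orientation: [-0.001, -0.0, 1.0, 0.001]
wrist_force: [-0.3, 0.1, 0.5]
finger_gap: 0.0549
t 38.53 tcp [ 0.6499 -0.2189  0.1299] yaw -179.94 F [-0.9 -1.3 -0.5] gap 0.055 q [-0.44  0.58  0.18  1.17 -0.   -0.44]
tilt [-5.e-04  2.e-04 -1.e+00]
 tool units total [-0.0006 -0.0004  0.1198]  world d [ 0.0004 -0.0003 -0.0959]
 turn units 0.012 after-turn tool units [-0.0005 -0.0004  0.1198]
```

View pics/side23.png

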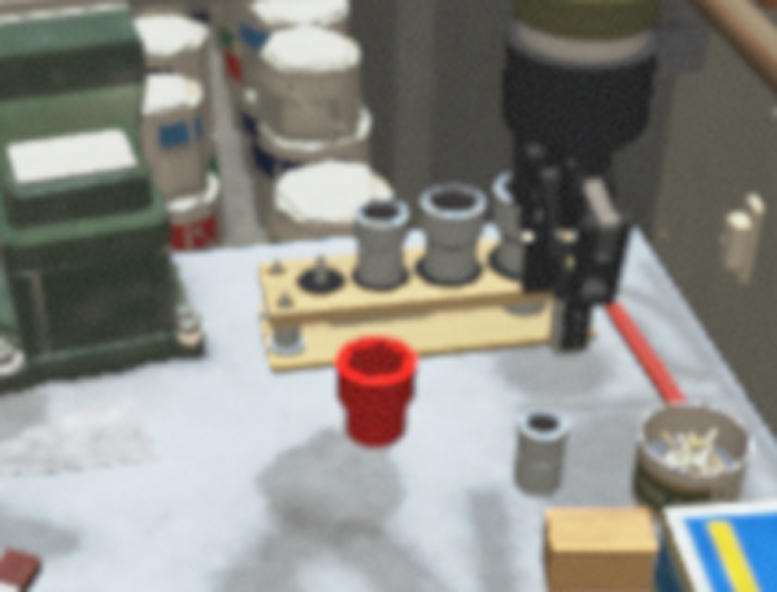

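```bash
python3 -m creep '{"hand":[55,55,55,55,55],"delta_pos":[[-0.0005,-0.0004,0.022],[0,0,0.035],[0,0,0.035],[0,0,0.023],[0,0,0.003]],"turn":[0,0,0,0,0]}' 60
python3 -m creep '{"hand":[50,44,38,34,30],"delta_pos":[[0,0,0],[0,0,0],[0,0,0],[0,0,0],[0,0,0]],"turn":[0,0,0,0,0]}' 60
python3 -m creep '{"hand":[22,22,22,22,22],"delta_pos":[[0,0,0],[0,0,0],[0,0,0],[0,0,0],[0,0,0]],"turn":[0,0,0,0,0]}' 80
python3 -m creep '{"hand":[22,22,22,22,22],"delta_pos":[[0,0,-0.01],[0,0,-0.02],[0,0,-0.03],[0,0,-0.03],[0,0,-0.03]],"turn":[0,0,0,0,0]}' 80
python3 -m creep '{"hand":[22,22,22,22,22],"delta_pos":[[0,0,-0.03],[0,0,-0.01],[0,0,0],[0,0,0],[0,0,0]],"turn":[0,0,0,0,0]}' 80
python3 - <<'E'
from h import *
c=env.read_camera('side'); save(c,'side24',(70,230,150,360),3.7)
go([.546,-.041,.17],180)
E
```

```text
clock: 38.95
tcp_pos: [0.6485, -0.2177, 0.0324]
orientation: [-0.002, -0.001, 1.0, 0.001]
wrist_force: [-0.5, 1.3, -0.9]
finger_gap: 0.055
clock: 39.37
tcp_pos: [0.6515, -0.2199, 0.0371]
orientation: [0.001, -0.0, 1.0, -0.0]
wrist_force: [-0.1, 1.2, 0.9]
finger_gap: 0.0301
clock: 39.78
tcp_pos: [0.6516, -0.2199, 0.0375]
orientation: [0.002, -0.0, 1.0, -0.001]
wrist_force: [-0.7, 0.2, 6.3]
finger_gap: 0.0257
clock: 40.2
tcp_pos: [0.6498, -0.2194, 0.1321]
orientation: [-0.001, -0.0, 1.0, 0.0]
wrist_force: [-0.3, 1.0, -1.8]
finger_gap: 0.026
clock: 40.62
tcp_pos: [0.6494, -0.2191, 0.1612]
orientation: [-0.001, -0.0, 1.0, 0.001]
wrist_force: [0.1, 0.4, -3.0]
finger_gap: 0.0257
t 40.67 tcp [ 0.6493 -0.2191  0.1609] yaw -179.96 F [-0.   0.  -2.4] gap 0.0255 q [-0.44  0.56  0.23  1.24 -0.   -0.44]
tilt [-0.0035  0.0016 -1.    ]
 tool units total [ 0.129   0.2227 -0.0105]  world d [-0.1033  0.1781  0.0091]
 turn units 0.008 after-turn tool units [ 0.1291  0.2226 -0.0113]
```

View pics/side24.png

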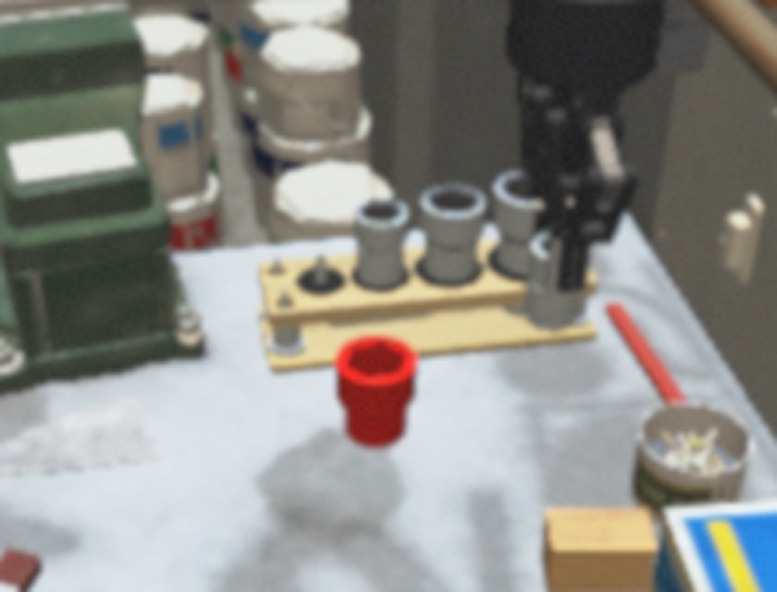

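```bash
python3 -m creep '{"hand":[22,22,22,22,22],"delta_pos":[[0.02,0.005,-0.002],[0.033,0.015,-0.003],[0.035,0.025,-0.003],[0.03,0.03,0],[0.011,0.035,0]],"turn":[0,0,0,0,0]}' 80 >/dev/null
python3 -m creep '{"hand":[22,22,22,22,22],"delta_pos":[[0,0.037,0],[0,0.037,0],[0,0.025,0],[0,0.012,0],[0,0,0]],"turn":[0,0,0,0,0]}' 80
python3 -m creep '{"hand":[22,22,22,22,22],"delta_pos":[[0,0,0],[0,0,0],[0,0,0],[0,0,0],[0,0,0]],"turn":[0,0,0,0,0]}' 80
python3 -c "
from h import *
go([.546,-.041,.122],180)"
```

```text
clock: 41.5
tcp_pos: [0.5461, -0.0408, 0.1685]
orientation: [-0.001, -0.002, 1.0, 0.0]
wrist_force: [0.1, -0.2, -2.2]
finger_gap: 0.0256
clock: 41.92
tcp_pos: [0.5472, -0.0438, 0.1696]
orientation: [-0.0, 0.0, 1.0, -0.0]
wrist_force: [0.3, -0.3, -1.3]
finger_gap: 0.026
t 41.92 tcp [ 0.5472 -0.0438  0.1696] yaw 179.96 F [ 0.3 -0.3 -1.3] gap 0.026 q [-0.23  0.3  -0.16  1.12 -0.   -0.23]
tilt [-1.e-04 -2.e-04 -1.e+00]
 tool units total [0.0014 0.0035 0.0595]  world d [-0.0012  0.0028 -0.0476]
 turn units -0.008 after-turn tool units [0.0014 0.0035 0.0595]
```

```bash
python3 -m creep '{"hand":[22,22,22,22,22],"delta_pos":[[0.0014,0.003,0.015],[0,0,0.022],[0,0,0.018],[0,0,0.004],[0,0,0]],"turn":[0,0,0,0,0]}' 80
python3 -m creep '{"hand":[22,22,22,22,22],"delta_pos":[[0,0,0],[0,0,0],[0,0,0],[0,0,0],[0,0,0]],"turn":[0,0,0,0,0]}' 80
python3 - <<'E'
from h import *
c=env.read_camera('side'); save(c,'side25',(60,190,180,350),4.5)
go([.546,-.041,.086],180)
M=q2R(c['orientation']); o=np.array(c['origin'])
for z in(.0475,.07,.084):
    q=M.T@(np.array([.5454,-.041,z])-o); u=q[0]/q[2]*c['fx']+c['cx']; v=q[1]/q[2]*c['fy']+c['cy']; print(z,'crop px',round((u-180)*4.5,1),round((v-60)*4.5,1))
E
```

```text
clock: 42.33
tcp_pos: [0.545, -0.0406, 0.1214]
orientation: [-0.001, -0.0, 1.0, 0.0]
wrist_force: [-1.3, 0.0, -1.7]
finger_gap: 0.026
clock: 42.75
tcp_pos: [0.5464, -0.0405, 0.1231]
orientation: [0.001, -0.0, 1.0, -0.0]
wrist_force: [0.3, -0.5, -2.3]
finger_gap: 0.0256
t 42.8 tcp [ 0.5462 -0.0405  0.123 ] yaw -179.95 F [-0.4 -0.4 -1.7] gap 0.0259 q [-0.22  0.33 -0.24  1.01 -0.   -0.22]
tilt [ 8.e-04 -2.e-04 -1.e+00]
 tool units total [ 0.0003 -0.0007  0.0462]  world d [-0.0002 -0.0005 -0.037 ]
 turn units 0.01 after-turn tool units [ 0.0003 -0.0007  0.0462]
0.0475 crop px 255.7 385.8
0.07 crop px 255.0 351.5
0.084 crop px 254.6 329.7
```

View pics/side25.png

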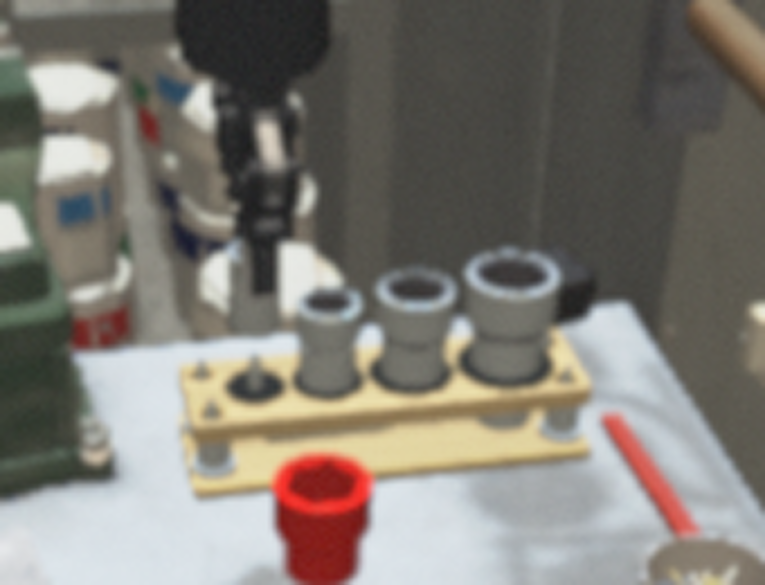

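```bash
python3 -m creep '{"hand":[22,22,22,22,22],"delta_pos":[[0.0005,-0.0007,0.006],[0,0,0.012],[0,0,0.012],[0,0,0.009],[0,0,0.004]],"turn":[0,0,0,0,0]}' 80
python3 -m creep '{"hand":[22,22,22,22,22],"delta_pos":[[0,0,0],[0,0,0.001],[0,0,0.001],[0,0,0.001],[0,0,0]],"turn":[0,0,0,0,0]}' 80
python3 - <<'E'
from h import *
c=env.read_camera('side'); save(c,'side26',(60,190,180,350),4.5)
go([.546,-.041,.085],180)
E
```

```text
clock: 43.22
tcp_pos: [0.5442, -0.0407, 0.0859]
orientation: [-0.002, -0.0, 1.0, 0.0]
wrist_force: [-0.4, 0.8, -1.8]
finger_gap: 0.0259
clock: 43.63
tcp_pos: [0.5458, -0.041, 0.086]
orientation: [0.0, -0.0, 1.0, -0.0]
wrist_force: [-0.2, 0.6, -1.6]
finger_gap: 0.0258
t 43.68 tcp [ 0.5458 -0.0411  0.086 ] yaw -179.96 F [-0.9 -0.8 -2. ] gap 0.0256 q [-0.22  0.36 -0.29  0.92 -0.   -0.22]
tilt [ 6.e-04 -2.e-04 -1.e+00]
 tool units total [-0.0003  0.0001  0.0012]  world d [ 0.0002  0.0001 -0.001 ]
 turn units 0.009 after-turn tool units [-0.0003  0.0001  0.0012]
```

View pics/side26.png

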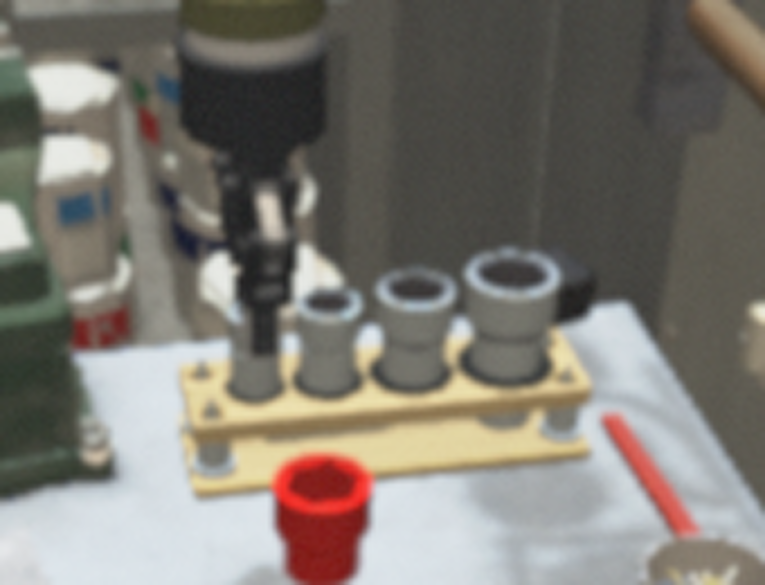

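Lower the last 1 mm, release and retreat out of view for a final check.

```bash
python3 -m creep '{"hand":[22,22,22,22,22],"delta_pos":[[0,0,0.001],[0,0,0.0005],[0,0,0],[0,0,0],[0,0,0]],"turn":[0,0,0,0,0]}' 80
python3 -m creep '{"hand":[26,32,38,44,50],"delta_pos":[[0,0,0],[0,0,0],[0,0,0],[0,0,0],[0,0,0]],"turn":[0,0,0,0,0]}' 80
python3 -m creep '{"hand":[50,50,50,50,50],"delta_pos":[[0,0,0],[0,0,-0.015],[0,0,-0.025],[0,0,-0.03],[0,0,-0.04]],"turn":[0,0,0,0,0]}' 80
python3 -m creep '{"hand":[50,50,50,50,50],"delta_pos":[[0,-0.02,0],[0.01,-0.038,0],[0.02,-0.04,0],[0.02,-0.04,0],[0.02,-0.04,0]],"turn":[0,0,0,0,0]}' 60
python3 -m creep '{"hand":[50,50,50,50,50],"delta_pos":[[0.02,-0.04,0],[0.02,-0.04,0],[0.02,-0.04,0],[0.01,-0.02,0],[0,0,0]],"turn":[0,0,0,0,0]}' 60
python3 - <<'E'
from h import *
go([.5,-.3,.2],180)
c=env.read_camera('side'); save(c,'side27',(60,190,180,350),4.5)
c=env.read_camera('top'); save(c,'top27',(80,250,120,300),4); P=cloud(c)
for n,x,h in(('17',.5454,.048),('24',.5867,.050),('30',.6351,.054),('36',.6912,.058)):
    w=P[(abs(P[...,0]-x)<.035)&(abs(P[...,1]+.041)<.04)&(abs(P[...,2]-.0475-h-.001)<.006)]
    (cx,cy),r=cv2.minEnclosingCircle((w[:,:2]*1000).astype(np.float32)); A=np.c_[w[:,:2]-w[:,:2].mean(0),np.ones(len(w))]; p=np.linalg.lstsq(A,w[:,2],rcond=None)[0]
    print(n,'top z',np.median(w[:,2]).round(4),'expect',.0475+h,'centre',round(cx,1),round(cy,1),'d',round(2*r,1),'tilt',np.hypot(p[0],p[1]).round(3),'expected x',x*1000)
for x,y in((.53,-.065),(.53,-.015),(.705,-.070),(.66,-.07),(.60,-.07)):
    m=(abs(P[...,0]-x)<.008)&(abs(P[...,1]-y)<.004); print(x,y,np.median(P[m][:,2]).round(4))
E
```

```text
clock: 44.1
tcp_pos: [0.5458, -0.0411, 0.0849]
orientation: [0.0, -0.0, 1.0, -0.0]
wrist_force: [-1.3, 0.1, 2.2]
finger_gap: 0.0257
clock: 44.52
tcp_pos: [0.5455, -0.041, 0.0844]
orientation: [-0.0, -0.0, 1.0, -0.0]
wrist_force: [0.0, -0.4, -0.9]
finger_gap: 0.0503
clock: 44.93
tcp_pos: [0.5441, -0.0407, 0.1716]
orientation: [-0.002, -0.0, 1.0, 0.0]
wrist_force: [0.9, -0.5, 0.1]
finger_gap: 0.0497
clock: 45.35
tcp_pos: [0.489, -0.1845, 0.1726]
orientation: [0.0, -0.001, 1.0, -0.0]
wrist_force: [-0.3, -0.4, -0.5]
finger_gap: 0.05
clock: 45.77
tcp_pos: [0.4323, -0.2989, 0.1725]
orientation: [0.0, 0.002, 1.0, -0.001]
wrist_force: [-0.3, -0.5, -0.3]
finger_gap: 0.0502
t 45.77 tcp [ 0.4323 -0.2989  0.1725] yaw 179.75 F [-0.3 -0.5 -0.3] gap 0.0502 q [-0.76  0.25 -0.21  1.11 -0.   -0.75]
tilt [ 0.     -0.0014 -1.    ]
 tool units total [-0.0846 -0.001  -0.0343]  world d [ 0.0677 -0.0011  0.0275]
 turn units -0.049 after-turn tool units [-0.0846 -0.0013 -0.0343]
17 top z 0.0952 expect 0.0955 centre 557.7 -41.7 d 54.4 tilt 0.035 expected x 545.4
24 top z 0.0969 expect 0.0975 centre 587.0 -43.1 d 74.6 tilt 0.066 expected x 586.7
30 top z 0.1009 expect 0.1015 centre 636.0 -41.3 d 71.9 tilt 0.057 expected x 635.1
36 top z 0.1046 expect 0.10550000000000001 centre 690.2 -40.2 d 53.1 tilt 0.008 expected x 691.2
0.53 -0.065 0.0461
0.53 -0.015 0.0465
0.705 -0.07 0.0455
0.66 -0.07 0.0452
0.6 -0.07 0.0452
```

View pics/side27.png

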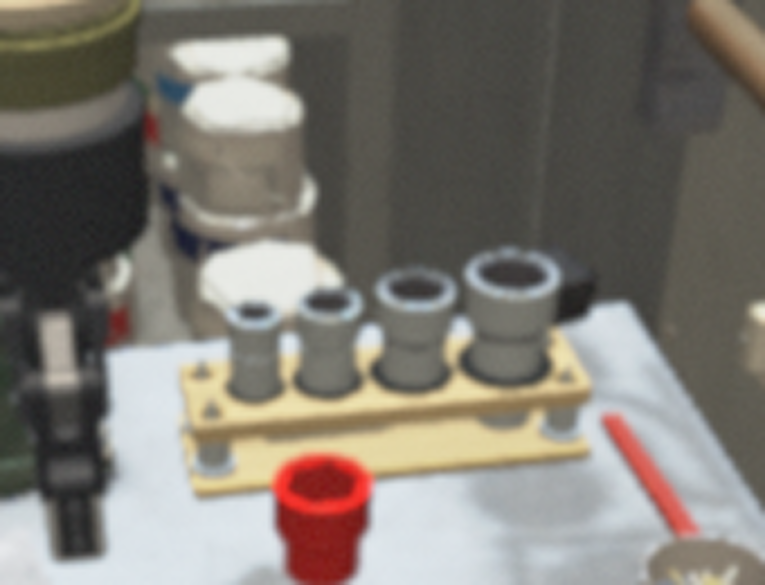

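View pics/top27.png

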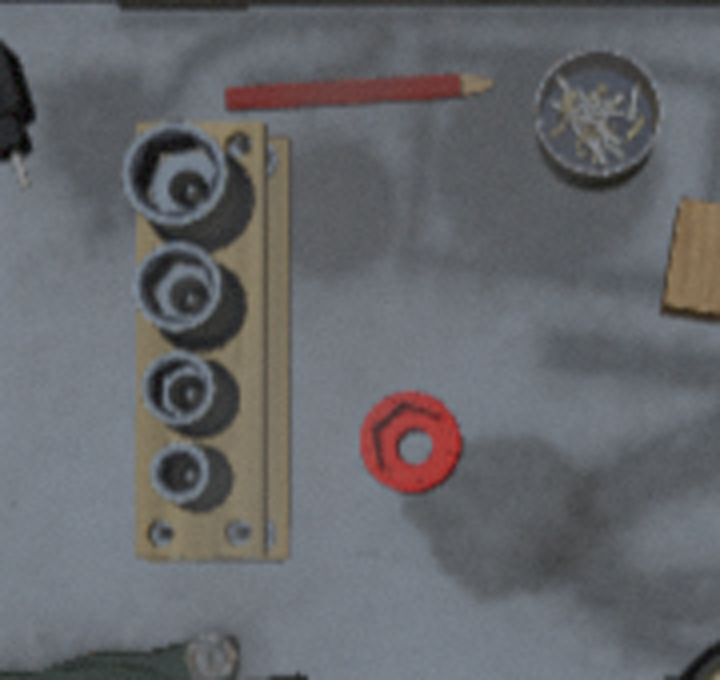

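The circles for 17, 24 and 30 picked up neighbouring sockets, since their fitted diameters are wrong. I repeat the check with tighter windows before handing in.

Run:
```python
from h import *
c=env.read_camera('top'); P=cloud(c)
for n,x,h,d in(('17',.5454,.048,30),('24',.5867,.050,37),('30',.6351,.054,44),('36',.6912,.058,52)):
    w=P[(np.hypot(P[...,0]-x,P[...,1]+.041)<d/2000+.0045)&(abs(P[...,2]-.0475-h-.0005)<.006)]
    (cx,cy),r=cv2.minEnclosingCircle((w[:,:2]*1000).astype(np.float32)); A=np.c_[w[:,:2]-w[:,:2].mean(0),np.ones(len(w))]; p=np.linalg.lstsq(A,w[:,2],rcond=None)[0]
    print(n,len(w),'dz',(np.median(w[:,2])-.0475-h).round(4),'centre off',round(cx-x*1000,1),round(cy+41,1),'d',round(2*r,1),'of',d,'tilt',np.hypot(p[0],p[1]).round(3))
```

```text
17 122 dz -0.0004 centre off -0.6 -0.0 d 29.8 of 30 tilt 0.012
24 157 dz -0.0006 centre off -1.2 0.1 d 36.9 of 37 tilt 0.004
30 204 dz -0.001 centre off -0.1 -0.3 d 43.5 of 44 tilt 0.007
36 271 dz -0.001 centre off -0.7 0.3 d 52.9 of 52 tilt 0.009
```

All four sockets are within about 1.2 mm of their pegs, seated to within 1 mm and upright, and the gripper is clear. Handing in.

```bash
python3 -c "
from h import *
s=env.get_state(); print(s['clock'],np.abs(s['qvel']).max(),s['wrist_force']); print(env.hand_in())"
```

```text
45.9167 0.025041259077570426 [-0.60274549  0.57235721  0.66461078]
the job is handed in; nothing more can be done
None
```

I put the deck on the four posts with its pegs up and stood sockets 17, 24, 30 and 36 on their own pegs in order. The red look-alike was left alone. I handed the job in at about 46 s, with the gripper open and clear; the hand-in gives no verdict.

- **Deck:** In the last top-camera check its top read 45–46.5 mm at five points, against 46 mm expected. All four pins had shown in the holes once it was seated.
- **Sockets:** Their tops were 0.4–1.0 mm below the computed height. Centres were within about 1.2 mm of the pegs and tilt was at most 0.012 rad.
- **Failed check:** The first circle fits for sockets 17, 24 and 30 picked up their neighbours, giving wrong diameters and tilts up to 0.066 rad. The repeat with tighter windows gave the right diameters and the figures above.
- **Disagreements:** The gripper's opening read 3–6 mm below the true widths while holding something. Different ways of measuring the stand's centre differed by 1–2 mm. Neither affected the fit.

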